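# Rack cut plates and lock them in with the retaining bar

### The job

Load the plate rack for the paint booth: lift the keeper lever out of its shut notch and set it down in the open notch, then stand every loose plate on a short edge inside the rack, leaning back against the rail one in front of another. Push the retaining bar through both cheeks in front of the plates until its handle meets the cheek, then bring the lever back over the gate and let it drop fully into the shut notch. Leave the can, mug and wrench where they are.

Things in the scene. Friction and masses are not known exactly. Their poses are not given: they have to be found in the camera images.
- rack: grey steel rack fixed on the bench. Origin on the bench under the middle between its two cheeks; own z up, own x away from the robot (turned up to 0.15 rad), own y to the robot's left. Cheeks: upright plates 12 mm thick, inner faces at y -75 and +75, from x -82 to 72, top at z 86 (for x below -22) or 100 mm (behind). Plates stand between them, tops leaning towards +x against the rail
- rail_mid (a point): middle of the axis of the round back rail, 16 mm thick, along the rack's y from cheek to cheek; rack frame (50, 0, 85) mm
- foot_line (a point): on the rack's floor (top at z 10 mm), rack frame (-2, 0, 10) mm, own y the rack's, own z leaning back 30 deg: with its lower back edge here a plate leans on the rail along that z; each further plate stands in front of the last, 14 mm nearer to the robot. A foot lip, inner face at rack x -70, top at z 24 mm, stops feet at the front
- bore_near (a point): centre of the round bore, 15 mm in diameter, in the near (-y) cheek, at its outer face: rack frame (-52, -87, 60) mm. The bar enters here, moving along the rack's +y
- bore_far (a point): centre of the like bore in the far (+y) cheek, at its inner face: rack frame (-52, 75, 60) mm; both bores' edges facing -y are chamfered 2 mm
- bar: loose retaining bar, 0.24 to 0.39 kg: dark square handle 22 x 22 x 64 mm; from the middle of its end face a steel rod 12 mm in diameter, 205 mm long, the last 14 mm tapering to 5 mm. Origin at the handle's centre on the rod's axis; own y from handle to tip (handle face at y +32, tip at +237 mm). Lies level, axis 11 mm above the bench. Home: origin at rack frame (-52, -119, 60) mm
- lever_knob (a point): middle of the lever's upright black round knob, 22 mm in diameter, 45 mm tall; in the shut notch at rack frame (13, -163, 124) mm. A steel keeper blade 8 mm thick reaches from the lever 82 mm along the rack's -x at z 46 to 74 mm: shut, it bars the line of the bores, 8 mm behind the end of the handle of a bar that is home
- gate_mid (a point): top middle of the lever's gate: two dark steel guides, together 22 mm wide, along the rack's x from -2 to 98 mm, top at z 58 mm, centre line at rack y -163 mm, with a notch near each end: shut nearer the robot, open farther off
- gate_slide (a joint): travel of the lever along the gate, m, along the rack's +x: 0 in the shut notch, 0.070 in the open notch; friction 1.2 N. It slides only while lifted
- gate_lift (a joint): how far the lever is lifted, m, 0 to 0.030; it falls back by its own weight (0.18 kg). It needs 0.018 to clear the land between the notches; down at 0 in a notch (about 6 mm play)
- plate1: loose aluminium plate, 130 x 56 x 12 mm, 0.16 to 0.32 kg, with a small dark bolt hole drawn near each end; three or four identical plates are there, an absent one reads None. Origin at its centre; own x along the 130 mm, y along the 56 mm, z through the 12 mm. Starts flat on the bench
- plate2: loose aluminium plate, 130 x 56 x 12 mm, 0.16 to 0.32 kg, with a small dark bolt hole drawn near each end; three or four identical plates are there, an absent one reads None. Origin at its centre; own x along the 130 mm, y along the 56 mm, z through the 12 mm. Starts flat on the bench
- plate3: loose aluminium plate, 130 x 56 x 12 mm, 0.16 to 0.32 kg, with a small dark bolt hole drawn near each end; three or four identical plates are there, an absent one reads None. Origin at its centre; own x along the 130 mm, y along the 56 mm, z through the 12 mm. Starts flat on the bench
- plate4: loose aluminium plate, 130 x 56 x 12 mm, 0.16 to 0.32 kg, with a small dark bolt hole drawn near each end; three or four identical plates are there, an absent one reads None. Origin at its centre; own x along the 130 mm, y along the 56 mm, z through the 12 mm. Starts flat on the bench
- spray_can: bystander: grey can 52 mm in diameter, 170 mm tall; origin under it. Not to be moved
- mug: bystander: white mug 80 mm in diameter, 90 mm tall; origin under it. Not to be moved
- wrench: bystander: wrench 200 mm long, flat on the bench. Not to be moved
Not all that is in view belongs to the job. Leave any orange look-alike of the plate2 alone. Leave any green look-alike of the plate3 alone.

How it is judged:
By the outcome, as a careful person would: the job done as asked, in the order asked, and still so for the second after the job is handed in, with the robot touching nothing.
Of plate1, plate2, plate3, plate4 only 3 to 4 are there at a start; the rules pass over those that are not, and their reading is None.
At some moment in a run one of plate1, plate2, plate3, plate4, bar may be knocked a few centimetres aside while the robot is not near it.
Once in a run the grip may slacken for a moment while it holds something.
It also fails if it takes over 208 s, if anything falls off the work surface, if the arm or the gripper's body presses on something with over 40 N, if the wrist force passes 120 N, or if a joint passes its speed limit or range.

### The arm

A 7-joint arm with a two-finger parallel gripper is mounted at the origin on the work surface. World frame = base frame: x ahead of the robot, y to its left, z up, the work surface at z = 0. Lengths are in mm, angles in rad, forces in N, time in s.
With the tool pointing down it reaches from about 425 to 950 mm from the base axis. Payload 4.7 kg.
Tool frame: the origin (TCP) lies at the very end of the fingers, on their centre line; the grasp point (between the pads) lies 19 mm behind it; z points along the fingers, y is the line along which they close (so a half turn about z gives the same grasp; the last joint's range is limited). The gripper opens to 87 mm and grips with 3 to 60 N. Pads are 19 mm wide; open, the fingers measure 117 mm over their backs; the gripper's body (75 mm by 190 mm) begins 51 mm behind the grasp point.
Start: joints at [-1.141, 0.469, -0.049, 1.532, 0.024, 1.141, -0.082], TCP at [298.903, 605.232, 222.573] pointing down, gripper open.
Joint ranges: [-2.59, 2.59], [-0.33, 1.99], [-1.39, 1.29], [0.1, 2.45], [-1.04, 4.18], [0.21, 1.99], [-2.66, 2.66]. Speed limits (rad/s): [2.57, 2.57, 3.14, 3.14, 3.14, 3.14, 3.14].

### API

Orientations are given as a rotation vector (axis times angle).
In Python, from rig import manip gives the robot as it stands. The module is installed in compiled form; this text tells all that it offers.
- The arm moves only by the tool carry_out, never from a script. Its argument "steps" is a list of rows, each a list of 3 entries, a list of its own where there are three numbers: the shift along the tool's x, y, z in cm, then the turn, a rotation vector about the tool's x, y, z in degrees, then the gripper command: -1 is fully open, 1 is shut, values between are in proportion. A call has 1 to 20 rows; each row is the pose to reach, as a shift and turn from the pose commanded when the call began, along the tool's axes at that moment; what a row does not reach only later rows make up. A row lasts 1/12 s, in which the tool goes at most 41.7 mm and 7.16 degrees, less where a joint would pass 70% of its speed; a pose out of reach is approached as far as the arm can. A call with a gripper value outside its range is refused whole. The fingers move at their own pace and stop on an object; the grip force is fixed at half the most. Time passes only in rows, so rows that repeat a pose let the fingers close. It gives the time, the measured TCP pose, the force, the opening and the grip force at its end, in the units of the state.
- manip.observe(): the state, without advancing time (a new reading comes with each control period).
- manip.get_image(name): name is "scene" or "side" or "wrist"; returns the picture (480x640x3 uint8, blue, green, red); there is no depth.
- manip.camera_info(name): a dict with "K" (3x3 intrinsics, pixels), "R" (3x3) and "t" (3): a world point X has camera coordinates R X + t. Camera axes: x right, y down, z forward; pixel columns grow to the right and rows downward; lengths in mm; the calibration is good to about 2 mm. A picture is of the moment at which its call begins: read the wrist's pose just before it. camera_info takes no time and is no camera call; for the wrist camera it gives the pose at the moment of the call.
- manip.hand_in(): hands the job in; it is judged then, once.
The state is a dict: "time_s": time; "qpos": joint angles; "joint_vel": joint speeds; "effort": joint torques, N m; "tcp_pos": TCP position; "eef_rot": TCP orientation; "force": force on the tool from outside, world axes, zero at the start; "wrist_torque": the same for the moment, N m; "finger_gap": opening from 0.0 (shut) to 1.0 (fully open); "grip_force": force on a finger pad.
Only numpy, scipy, OpenCV 4.12 (cv2) and the standard library are available. Lean on these libraries where they do the work, as an engineer would, in place of code of your own. Each camera call takes 0.05 s, during which the arm holds its last target. There are 200 camera calls.

## Working session

There is one attempt and no reset: what is moved stays moved. The work goes in short steps, Python scripts to look and compute and a tool call to move; the robot and the scene stay as the last step left them, time stands still between calls to the robot, and variables do not carry over. Pictures are saved under pics/ and viewed, at most 14 in all, crops included, and the job is handed in when it is done.

Besides the shell and the picture viewer there is one more tool, called as name(argument=value, ...) on one line, values as JSON. carry_out: Moves the arm, as the interface text tells. Its arguments: {"type":"object","properties":{"steps":{"type":"array"}},"required":["steps"]}

```bash
mkdir -p pics
python3 - <<'E'
from rig import manip
import cv2,numpy as np
s=manip.observe();print({k:np.round(v,3) for k,v in s.items()})
for n in("scene","side","wrist"):
    i=manip.camera_info(n);print(n,np.round(i["K"],1).tolist(),np.round(i["R"],4).tolist(),np.round(i["t"],1))
    cv2.imwrite(f"pics/{n}0.png",manip.get_image(n))
E
```

```text
{'time_s': np.float64(0.0), 'qpos': array([-1.141,  0.469, -0.049,  1.534,  0.024,  1.141, -0.082]), 'joint_vel': array([ 0.001, -0.   ,  0.001,  0.   , -0.001,  0.001,  0.002]), 'effort': array([-0.0000e+00, -5.0798e+01, -8.1000e-02, -2.3615e+01, -6.1000e-02,
        3.8000e-02,  0.0000e+00]), 'tcp_pos': array([298.68 , 604.667, 221.493]), 'eef_rot': array([-7.140e-01, -3.059e+00,  3.000e-03]), 'force': array([ 0.037, -0.057,  0.419]), 'wrist_torque': array([-0.036, -0.048, -0.038]), 'grip_force': np.float64(0.0), 'finger_gap': np.float64(0.995)}
scene [[503.9, 0.0, 312.4], [0.0, 503.9, 231.2], [0.0, 0.0, 1.0]] [[0.5386, 0.8426, 0.003], [0.6953, -0.4424, -0.5665], [-0.476, 0.3072, -0.8241]] [-253.5 -354.  1587.4]
side [[542.4, 0.0, 321.9], [0.0, 542.4, 237.5], [0.0, 0.0, 1.0]] [[0.8542, -0.5196, -0.0178], [-0.4109, -0.6538, -0.6354], [0.3185, 0.5501, -0.772]] [-533.2  272.8 1233.2]
wrist [[365.6, 0.0, 318.2], [0.0, 365.6, 241.0], [0.0, 0.0, 1.0]] [[0.4427, 0.8966, -0.0026], [0.8557, -0.4217, 0.2998], [0.2677, -0.135, -0.954]] [-674.   -36.4  392.3]
```

View pics/scene0.png

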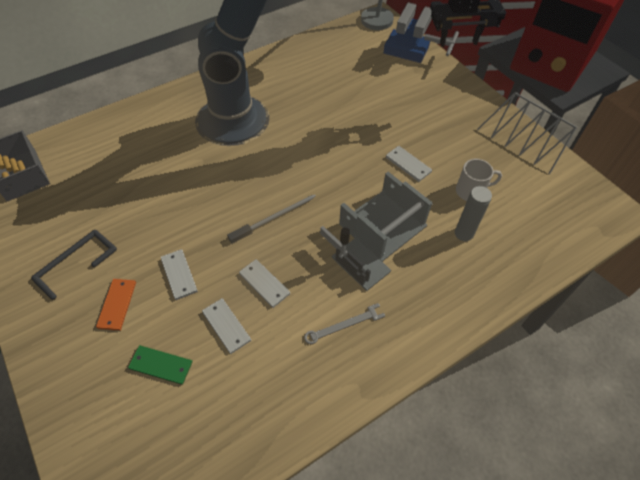

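View pics/side0.png

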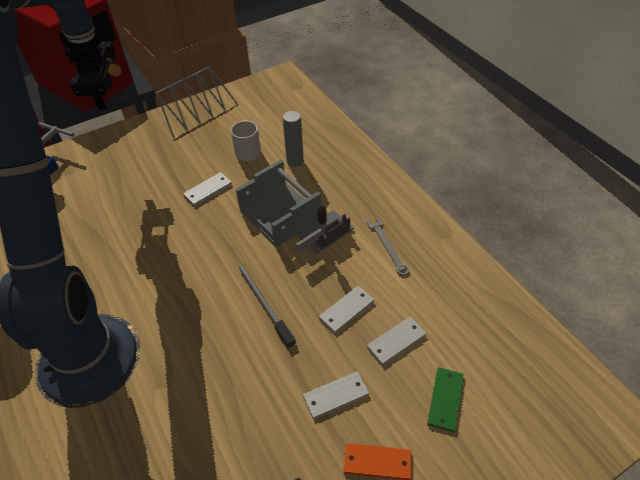

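The scene view shows four white plates (near pixels (409,163), (178,275), (264,283), (226,326)), the bar (handle 240,233; tip 312,198), and the rack around (380,225) with the knob near (345,237). The side view shows the same items, with the knob near (322,214).

```bash
cat > h.py <<'E'
from rig import manip
import cv2,numpy as np
from scipy.spatial.transform import Rotation as Ro
def ray(i,u,v):
    d=i["R"].T@np.linalg.inv(i["K"])@[u,v,1];return -i["R"].T@i["t"],d/np.linalg.norm(d)
def onz(i,p,z):
    c,d=ray(i,*p);return c+d*(z-c[2])/d[2]
def tri(obs):
    A=np.zeros((3,3));b=np.zeros(3);L=[]
    for i,p in obs:
        c,d=ray(i,*p);M=np.eye(3)-np.outer(d,d);A+=M;b+=M@c;L.append((c,M))
    X=np.linalg.solve(A,b);return X,[np.linalg.norm(M@(X-c)) for c,M in L]
def proj(i,X):
    q=i["K"]@(i["R"]@np.asarray(X,float)+i["t"]);return q[:2]/q[2]
def whites(im,amin=250):
    h=cv2.cvtColor(im,cv2.COLOR_BGR2HSV)
    m=((h[...,1]<45)&(h[...,2]>130)).astype(np.uint8)*255
    m=cv2.morphologyEx(m,cv2.MORPH_CLOSE,np.ones((7,7)))
    cs,_=cv2.findContours(m,cv2.RETR_EXTERNAL,cv2.CHAIN_APPROX_NONE)
    return [c for c in cs if cv2.contourArea(c)>amin]
E
python3 - <<'E'
from h import *
for n in("scene","side"):
    im=cv2.imread(f"pics/{n}0.png");i=manip.camera_info(n)
    for c in whites(im):
        (u,v),(w,h),a=cv2.minAreaRect(c)
        # top face approx: cast contour to z=12 plane, rect there
        P=np.array([onz(i,p[0],12)[:2] for p in c],np.float32)
        r=cv2.minAreaRect(P);print(n,np.round([u,v]),cv2.contourArea(c),np.round(r[0]),np.round(r[1]),round(r[2],1))
for n,b in(("scene",(310,160,440,290)),("side",(225,150,365,260))):
    im=cv2.imread(f"pics/{n}0.png")[b[1]:b[3],b[0]:b[2]]
    f=5 if n=="side" else 4.5
    im=cv2.resize(im,None,fx=f,fy=f,interpolation=cv2.INTER_CUBIC)
    im=np.clip(im*1.6,0,255).astype(np.uint8)
    for k in range(0,im.shape[1],int(20*f)): cv2.putText(im,str(b[0]+int(k/f)),(k,10),0,.4,(0,0,255))
    for k in range(0,im.shape[0],int(20*f)): cv2.putText(im,str(b[1]+int(k/f)),(0,k+10),0,.4,(0,0,255))
    cv2.imwrite(f"pics/{n}0c.png",im)
E
```

```text
scene [226. 325.] 1134.5 [ 618. -335.] [129.  55.] 3.1
scene [264. 282.] 955.0 [ 567. -203.] [129.  55.] 10.2
scene [178. 273.] 921.5 [ 430. -372.] [ 55. 128.] 82.6
scene [409. 162.] 565.0 [449. 348.] [129.  54.] 10.0
side [335. 393.] 1398.0 [ 432. -373.] [ 54. 131.] 82.3
side [396. 339.] 1136.5 [ 619. -336.] [128.  54.] 3.7
side [346. 307.] 993.0 [ 568. -205.] [128.  54.] 10.9
side [207. 187.] 561.0 [448. 345.] [128.  55.] 10.0
```

View pics/scene0c.png

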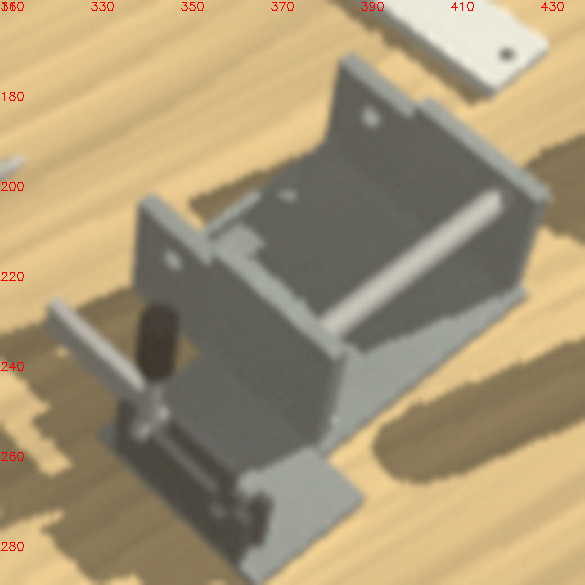

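View pics/side0c.png

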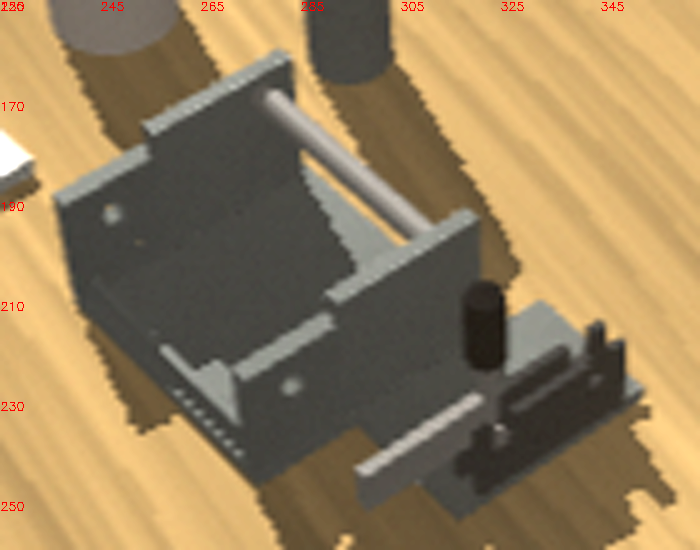

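```bash
cat >> h.py <<'E'
def fit_rack(pairs):
    # pairs (rack xyz, world xyz) -> yaw, tx, ty
    from scipy.optimize import least_squares
    r=np.array([p[0] for p in pairs],float);w=np.array([p[1] for p in pairs])
    f=lambda q:(Ro.from_euler('z',q[2]).apply(r)[:,:2]+q[:2]-w[:,:2]).ravel()
    q=least_squares(f,[500,150,0]).x;return q,f(q).reshape(-1,2)
E
python3 - <<'E'
from h import *
S=manip.camera_info("scene");D=manip.camera_info("side")
s=lambda x,y:(310+x/4.5-.4,160+y/4.5-.4); d=lambda x,y:(225+x/5-.4,150+y/5-.4)
K={"bn":((-52,-87,60),s(172,260),d(292,386)),"bf":((-52,75,60),s(371,117),d(112,214)),
"knob":((13,-163,124),s(158,342),d(485,325)),
"fc_in":((-82,75,86),s(341,62),d(56,201)),
"nc_out_front":((-82,-87,86),s(140,205),d(239,375)),
"fc_back_out":((72,87,100),s(549,195),d(292,55)),
"railfar":((50,75,85),s(500,198),d(270,97)),
}
L=[]
for k,(r,a,b) in K.items():
    X,e=tri([(S,a),(D,b)]);L.append((r,X));print(k,np.round(X,1),np.round(e,1),"z want",r[2])
q,res=fit_rack(L);print(q,np.round(res,1))
R=Ro.from_euler('z',q[2])
for r,a,b in K.values():
    X=R.apply(r)+[*q[:2],0];print(np.round(proj(S,X)-a,1),np.round(proj(D,X)-b,1))
# plates: centroid heights
im={n:cv2.imread(f"pics/{n}0.png") for n in("scene","side")}
# bar : grey thin + dark handle endpoints later
i=manip.camera_info("scene")
for a,b in(((226,325),(396,339)),((264,282),(346,307)),((178,273),(335,393)),((409,162),(207,187))):
    print(np.round(tri([(S,a),(D,b)])[0]))
def bar(n,box):
    c=im[n][box[1]:box[3],box[0]:box[2]];h=cv2.cvtColor(c,cv2.COLOR_BGR2HSV)
    m=((h[...,1]<70)|(h[...,2]<60)).astype(np.uint8)
    k,l,st,ce=cv2.connectedComponentsWithStats(m);j=1+st[1:,4].argmax()
    p=np.argwhere(l==j)[:,::-1]+box[:2];I=manip.camera_info(n)
    P=np.array([onz(I,x,11)[:2] for x in p],np.float32);dk=c[p[:,1]-box[1],p[:,0]-box[0]].mean(1)<65
    r=cv2.minAreaRect(P);vx,vy,x0,y0=cv2.fitLine(P,cv2.DIST_HUBER,0,.01,.01).ravel()
    t=(P-[x0,y0])@[vx,vy];a,b=[x0+t.min()*vx,y0+t.min()*vy],[x0+t.max()*vx,y0+t.max()*vy]
    print(n,len(p),"ends",np.round(a),np.round(b),"len",t.max()-t.min(),"darkmean",P[dk].mean(0),"ang",np.degrees(np.arctan2(vy,vx)))
bar("scene",(215,190,320,250)); bar("side",(230,255,305,355))
E
```

```text
bn [544.9  60.5  58.8] [0.5 0.5] z want 60
bf [521.4 222.1  57.8] [0.7 0.7] z want 60
knob [621.4  -6.8 123.8] [0.7 0.7] z want 124
fc_in [492.  219.4  83.8] [1.5 1.5] z want 86
nc_out_front [516.8  57.4  85. ] [1.9 1.9] z want 86
fc_back_out [646.1 242.8  99.6] [3.2 3.2] z want 100
railfar [625.4 229.   87. ] [0.9 0.9] z want 85
[5.85250879e+02 1.52280463e+02 1.25933919e-01] [[-0.3 -1. ]
 [ 2.8 -2. ]
 [-2.8 -1. ]
 [ 2.5 -3. ]
 [-2.  -1.7]
 [-0.4  4.9]
 [ 0.1  4. ]]
[-0.5 -0. ] [-0.1 -0.1]
[0.  0.7] [ 1.  -0.7]
[-1.2 -0.4] [-0.9  0.5]
[0.1 0. ] [1.6 0.2]
[-0.6 -1.1] [0.1 1.1]
[0.7 0.1] [-1.7 -2. ]
[0.9 0.1] [-0.8 -0.6]
[ 619. -335.    9.]
[ 568. -204.   11.]
[ 431. -373.   12.]
[449. 348.  10.]
scene 538 ends [405.  50.] [ 407. -220.] len 270.54736 darkmean [ 414.83923 -195.87512] ang -89.641884
side 677 ends [407.  48.] [ 407. -242.] len 290.16046 darkmean [ 406.44302 -176.94318] ang -89.99038
```

```bash
cat >> h.py <<'E'
def go(p,R):
    """print shift cm / turn deg in tool axes from measured pose to target"""
    s=manip.observe();R0=Ro.from_rotvec(s["eef_rot"])
    d=R0.inv().apply(np.array(p,float)-s["tcp_pos"])/10;t=np.degrees((R0.inv()*R).as_rotvec())
    print("shift",np.round(d,2).tolist(),"turn",np.round(t,2).tolist());return d,t
def down(yaw,pitch=0):
    """tool y at yaw (rad), pointing down, then pitched fwd (deg) about tool y (right-hand sign)"""
    z=np.array([0,0,-1.]);y=np.array([np.cos(yaw),np.sin(yaw),0]);x=np.cross(y,z)
    return Ro.from_matrix(np.c_[x,y,z])*Ro.from_euler('y',pitch,degrees=True)
E
python3 - <<'E'
from h import *
i=manip.camera_info("wrist");s=manip.observe();R0=Ro.from_rotvec(s["eef_rot"])
C=-i["R"].T@i["t"];print("cam in tool",R0.inv().apply(C-s["tcp_pos"]),"axis",R0.inv().apply(i["R"][2]),"right",R0.inv().apply(i["R"][0]))
S=manip.camera_info("scene");D=manip.camera_info("side")
print("can",onz(S,(465,236),0),onz(D,(296,160),0),"mug",onz(S,(475,195),0),onz(D,(246,155),0), "wrench",onz(S,(340,325),0))
go((480,60,330),down(np.pi/2+.14)); go((480,60,330),down(-np.pi/2+.14))
E
```

```text
cam in tool [  82.96125001    0.28187577 -161.75064684] axis [-2.99783087e-01 -8.62300715e-04  9.54007000e-01] right [1.13809000e-04 9.99999552e-01 9.39634974e-04]
can [728.55145751 316.05501818   0.        ] [726.76341684 319.1466049    0.        ] mug [639.39688465 434.77907199   0.        ] [608.59069568 420.80550892   0.        ] wrench [ 760.08275    -107.38842857    0.        ]
shift [-40.38, -40.84, -10.76] turn [-0.08, -0.02, -34.31]
shift [-40.38, -40.84, -10.76] turn [-0.03, 0.1, 145.69]
```

carry_out(steps=[[[-10, -10, -10], [0, 0, 30], -1], [[-20, -20, -10], [0, 0, 60], -1], [[-30, -30, -10], [0, 0, 60], -1], [[-40, -35, -10], [0, 0, 80], -1], [[-43, -37, -9], [0, 0, 100], -1], [[-43, -37, -9], [0, 0, 100], -1], [[-43, -37, -9], [0, 0, 100], -1], [[-43, -37, -9], [0, 0, 100], -1], [[-43, -37, -9], [0, 0, 100], -1], [[-43, -37, -9], [0, 0, 120], -1], [[-43, -37, -9], [0, 0, 120], -1], [[-43, -37, -9], [0, 0, 120], -1], [[-43, -37, -9], [0, 0, 146], -1], [[-43, -37, -9], [0, 0, 146], -1], [[-43, -37, -9], [0, 0, 146], -1], [[-43, -37, -9], [0, 0, 146], -1], [[-43, -37, -9], [0, 0, 146], -1], [[-43, -37, -9], [0, 0, 146], -1], [[-43, -37, -9], [0, 0, 146], -1], [[-43, -37, -9], [0, 0, 146], -1]])

```text
time_s: 1.82
tcp_pos: [520.3, 83.0, 312.3]
eef_rot: [-3.129, -0.277, 0.001]
force: [-0.7, 0.3, 0.0]
finger_gap: 1.0
grip_force: 0.0
```

Run:
```python
from h import *
import pickle
s=manip.observe();print(s["tcp_pos"],np.degrees(s["eef_rot"]),s["qpos"],s["force"])
i=manip.camera_info("wrist");im=manip.get_image("wrist");cv2.imwrite("pics/w1.png",im);pickle.dump(i,open("w1.pkl","wb"))
cv2.imwrite("pics/w1b.png",np.clip(im*1.5,0,255).astype(np.uint8))
```

```text
[520.31924241  82.97743483 312.254257  ] [-1.79297894e+02 -1.58680241e+01  5.45247827e-02] [-0.73511055  0.15971833  0.57474556  1.78567639 -0.09215178  1.22349065
 -1.52895249] [-0.7380578   0.25212767  0.00351745]
```

View pics/w1b.png

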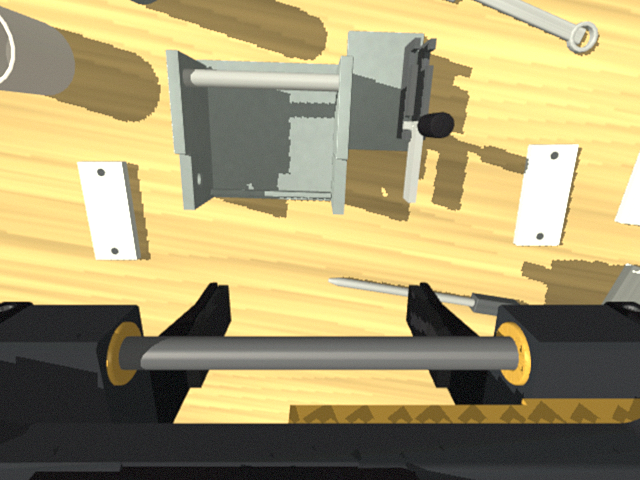

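The wrist view shows the whole rack from above: the rail runs from about (192,77) to (338,80), the cheeks' front ends are at (185,208) and (338,212), and the knob is at (437,124).

Run:
```python
import cv2,numpy as np
im=cv2.imread("pics/w1b.png")[40:220,165:465]
im=cv2.resize(im,None,fx=2.6,fy=2.6,interpolation=cv2.INTER_CUBIC)
for k in range(0,300,20): cv2.putText(im,str(165+k),(int(k*2.6),8),0,.32,(0,0,255)); cv2.line(im,(int(k*2.6),8),(int(k*2.6),12),(0,0,255))
for k in range(0,180,20): cv2.putText(im,str(40+k),(0,int(k*2.6)+4),0,.32,(0,0,255))
cv2.imwrite("pics/w1c.png",im)
```

```text
(no output)
```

View pics/w1c.png

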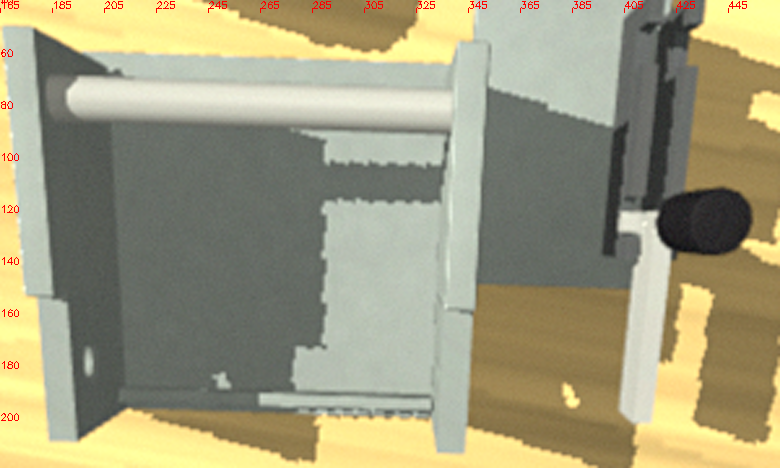

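Run:
```python
from h import *
import pickle
from scipy.optimize import least_squares
W=pickle.load(open("w1.pkl","rb"));S=manip.camera_info("scene");D=manip.camera_info("side")
w=lambda x,y:(165+x/2.6-.3,40+y/2.6-.3);s=lambda x,y:(310+x/4.5-.4,160+y/4.5-.4); d=lambda x,y:(225+x/5-.4,150+y/5-.4)
O=[(W,(-82,87,86),w(50,440)),(W,(-82,75,86),w(77,437)),(W,(72,87,100),w(3,27)),(W,(72,75,100),w(36,27)),
(W,(-82,-87,86),w(464,451)),(W,(-82,-75,86),w(433,450)),(W,(72,-75,100),w(460,42)),(W,(72,-87,100),w(490,42)),
(W,(50,75,85),w(47,96)),(W,(-52,75,60),w(89,361)),(W,(13,-163,146.5),w(718,221)),
(S,(-52,-87,60),s(172,260)),(S,(-52,75,60),s(371,117)),(S,(13,-163,124),s(158,342)),
(D,(-52,-87,60),d(292,386)),(D,(-52,75,60),d(112,214)),(D,(13,-163,124),d(485,325))]
def f(q,O=O):
    R=Ro.from_euler('z',q[2]);return np.array([proj(i,R.apply(r)+[q[0],q[1],q[3]])-p for i,r,p in O])
for O_,n in((O,"all"),(O[:11],"wrist"),(O[11:],"ext")):
    q=least_squares(lambda q:f(q,O_).ravel(),[585,152,.14,0],loss='soft_l1',x_scale=[10,10,.05,10]).x;print(n,np.round(q,4))
    print(np.round(f(q,O_),1).tolist())
# two-view heights: knob & bore & rail-end
print("knob top z plane",onz(W,w(718,221),146.5)); print("bore_far",tri([(W,w(89,361)),(S,s(371,117)),(D,d(112,214))]))
```

```text
all [ 5.848191e+02  1.528107e+02  1.437000e-01 -2.490600e+00]
[[-0.7, -0.3], [-0.0, 1.3], [-0.9, -1.1], [-0.6, -0.6], [-0.4, 0.6], [0.6, 0.7], [-1.9, -0.4], [-0.6, 0.0], [2.6, 0.7], [0.9, -0.4], [0.6, 0.3], [-0.3, 0.9], [-0.6, 1.0], [-0.3, 0.7], [0.5, 0.3], [0.7, 0.3], [-0.3, 0.5]]
wrist [ 5.848879e+02  1.527670e+02  1.439000e-01 -3.479900e+00]
[[-0.3, -0.5], [0.3, 1.0], [-0.4, -0.9], [-0.1, -0.4], [-0.4, 0.4], [0.6, 0.4], [-2.0, -0.3], [-0.7, 0.1], [3.0, 0.8], [1.2, -0.6], [0.3, 0.2]]
ext [ 5.841179e+02  1.538139e+02  1.459000e-01 -9.469000e-01]
[[-0.1, 0.3], [-0.5, 0.3], [0.1, -0.0], [0.1, -0.2], [0.2, -0.2], [-0.7, -0.2]]
knob top z plane [621.06955865  -5.29956533 146.5       ]
bore_far (array([521.70052959, 221.16875437,  58.43595986]), [np.float64(0.895409141203961), np.float64(1.13333119445357), np.float64(0.5060328091979113)])
```

```bash
cat >> h.py <<'E'
RT=np.array([584.7,153.0,0]);YAW=.144;RR=Ro.from_euler('z',YAW)
def rk(p): return RR.apply(p)+RT
E
python3 - <<'E'
from h import *
R=down(-np.pi/2+YAW)
go(rk((13,-163,190)),R);go(rk((13,-163,105)),R);print(np.degrees(YAW))
E
```

```text
shift [8.38, 10.53, 12.22] turn [0.0, 0.03, 1.64]
shift [8.39, 10.53, 20.72] turn [0.0, 0.03, 1.64]
8.250592249883853
```

carry_out(steps=[[[4, 5, 6], [0, 0, 1.6], -1], [[8.4, 10.5, 12], [0, 0, 1.6], -1], [[8.4, 10.5, 12], [0, 0, 1.6], -1], [[8.4, 10.5, 12], [0, 0, 1.6], -1], [[8.4, 10.5, 12], [0, 0, 1.6], -1], [[8.4, 10.5, 14], [0, 0, 1.6], -1], [[8.4, 10.5, 17], [0, 0, 1.6], -1], [[8.4, 10.5, 19], [0, 0, 1.6], -1], [[8.4, 10.5, 20.7], [0, 0, 1.6], -1], [[8.4, 10.5, 20.7], [0, 0, 1.6], -1], [[8.4, 10.5, 20.7], [0, 0, 1.6], 1], [[8.4, 10.5, 20.7], [0, 0, 1.6], 1], [[8.4, 10.5, 20.7], [0, 0, 1.6], 1], [[8.4, 10.5, 20.7], [0, 0, 1.6], 1], [[8.4, 10.5, 20.7], [0, 0, 1.6], 1], [[8.4, 10.5, 20.7], [0, 0, 1.6], 1], [[8.4, 10.5, 20.7], [0, 0, 1.6], 1], [[8.4, 10.5, 20.7], [0, 0, 1.6], 1]])

```text
time_s: 3.37
tcp_pos: [622.3, -4.9, 105.7]
eef_rot: [-3.132, -0.243, -0.0]
force: [-0.1, 0.0, 0.3]
finger_gap: 0.478
grip_force: 0.0
```

Run:
```python
from h import *
s=manip.observe();print(RR.inv().apply(s["tcp_pos"]-RT),s["finger_gap"]*87,s["grip_force"],s["force"])
```

```text
[  14.58278847 -161.63836768  105.70764909] 41.543729601824985 0.0 [-0.14599638  0.0022452   0.27849584]
```

carry_out(steps=[[[0, 0, 0], [0, 0, 0], 1], [[0, 0, 0], [0, 0, 0], 1], [[0, 0, 0], [0, 0, 0], 1], [[0, 0, 0], [0, 0, 0], 1], [[0, 0, 0], [0, 0, 0], 1], [[0, 0, 0], [0, 0, 0], 1], [[0, 0, -1], [0, 0, 0], 1], [[0, 0, -2], [0, 0, 0], 1], [[0, 0, -2.5], [0, 0, 0], 1], [[0, 0, -2.5], [0, 0, 0], 1], [[0, 0, -2.5], [0, 0, 0], 1]])

```text
time_s: 4.28
tcp_pos: [622.3, -5.5, 131.1]
eef_rot: [3.132, 0.243, 0.001]
force: [0.3, -4.6, -1.7]
finger_gap: 0.242
grip_force: 30.0
```

carry_out(steps=[[[1, 0, 0], [0, 0, 0], 1], [[2.5, 0, 0], [0, 0, 0], 1], [[4, 0, 0], [0, 0, 0], 1], [[5.5, 0, 0], [0, 0, 0], 1], [[7, 0, 0], [0, 0, 0], 1], [[7, 0, 0], [0, 0, 0], 1], [[7, 0, 0], [0, 0, 0], 1], [[7, 0, 0.8], [0, 0, 0], 1], [[7, 0, 1.6], [0, 0, 0], 1], [[7, 0, 2.4], [0, 0, 0], 1], [[7, 0, 2.5], [0, 0, 0], 1], [[7, 0, 2.5], [0, 0, 0], 1]])

```text
time_s: 5.28
tcp_pos: [691.6, 4.7, 105.3]
eef_rot: [3.131, 0.242, 0.001]
force: [0.9, -5.5, 0.3]
finger_gap: 0.245
grip_force: 30.0
```

Run:
```python
from h import *
s=manip.observe();print(RR.inv().apply(s["tcp_pos"]-RT),s["finger_gap"]*87,s["grip_force"],s["force"])
im=manip.get_image("side");cv2.imwrite("pics/s2.png",cv2.resize(np.clip(im[130:270,200:380]*1.5,0,255).astype(np.uint8),None,fx=4,fy=4))
```

```text
[  84.51581189 -162.1166673   105.27069383] 21.27717514210684 29.976933100260794 [ 0.87249094 -5.51316559  0.30122399]
```

View pics/s2.png

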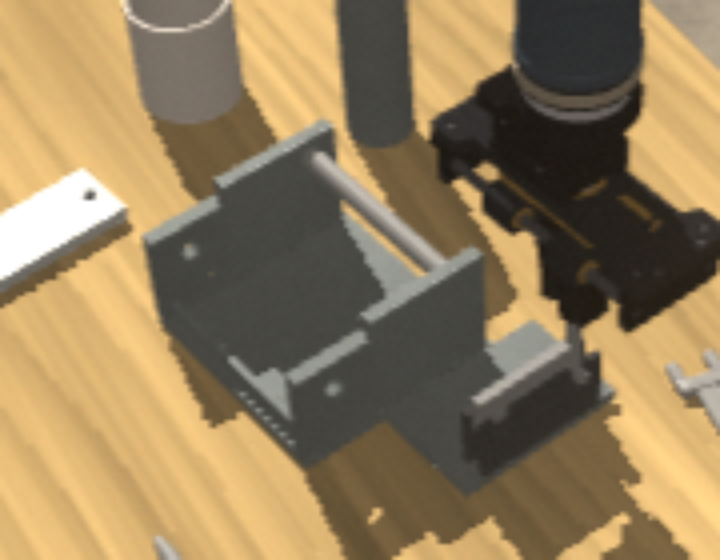

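The side view shows the lever resting at the far end of the gate, with the blade clear of the bore line. I'll release it and go above the first plate.

carry_out(steps=[[[0, 0, 0], [0, 0, 0], -1], [[0, 0, 0], [0, 0, 0], -1], [[0, 0, 0], [0, 0, 0], -1], [[0, 0, 0], [0, 0, 0], -1], [[0, 0, 0], [0, 0, 0], -1], [[0, 0, -2], [0, 0, 0], -1], [[0, 0, -5], [0, 0, 0], -1], [[0, 0, -8], [0, 0, 0], -1], [[0, 3, -10], [0, 0, 0], -1], [[-3, 6, -10], [0, 0, 0], -1], [[-6, 10, -10], [0, 0, 0], -1], [[-10, 14, -10], [0, 0, 0], -1], [[-12, 18, -9], [0, 0, 0], -1], [[-12, 18.8, -9], [0, 0, 0], -1], [[-12, 18.8, -9], [0, 0, 0], -1], [[-12, 18.8, -9], [0, 0, 0], -1]])

```text
time_s: 6.67
tcp_pos: [600.7, -200.5, 195.7]
eef_rot: [-3.132, -0.235, -0.0]
force: [-0.4, 0.2, -0.7]
finger_gap: 0.999
grip_force: 0.0
```

```bash
cat >> h.py <<'E'
def plates(amin=200,z=12):
    out=[]
    for n in("scene","side"):
        im=manip.get_image(n);i=manip.camera_info(n)
        for c in whites(im,amin):
            P=np.array([onz(i,p[0],z)[:2] for p in c],np.float32)
            (cx,cy),(a,b),t=cv2.minAreaRect(P);t+=90*(b>a);t=(t+90)%180-90
            if a*b>1500 and cx<1000: out.append((n,round(cx,1),round(cy,1),round(max(a,b)),round(min(a,b)),round(t,1)))
    return out
def grasp(cx,cy,ang,off,z):
    a=np.radians(ang);return (cx+off*np.cos(a),cy+off*np.sin(a),z),down(-np.pi/2+a)
E
python3 - <<'E'
from h import *
s=manip.observe();print(s["tcp_pos"],s["eef_rot"])
for p in plates():print(p)
p,R=grasp(568,-204,10.3,33,2.5);print(p);go(p,R)
E
```

```text
[ 600.66691843 -200.50639745  195.65058853] [-3.13217265e+00 -2.35204808e-01 -7.22976818e-05]
('scene', 618.4, -335.3, 130, 55, 3.1)
('scene', 568.1, -203.3, 131, 55, 9.9)
('scene', 430.8, -371.9, 129, 55, -7.6)
('scene', 630.8, 476.8, 130, 54, -59.3)
('scene', 448.9, 347.6, 130, 54, 9.9)
('side', 431.9, -373.1, 131, 55, -7.7)
('side', 618.8, -336.0, 129, 55, 3.6)
('side', 567.7, -205.3, 128, 55, 10.7)
('side', 448.5, 345.2, 128, 55, 10.0)
(np.float64(600.4682062518069), np.float64(-198.09952690116046), 2.5)
shift [-0.24, 0.14, 19.29] turn [-0.1, -0.04, -1.34]
```

carry_out(steps=[[[-0.24, 0.14, 4], [0, 0, -1.3], -1], [[-0.24, 0.14, 8], [0, 0, -1.3], -1], [[-0.24, 0.14, 12], [0, 0, -1.3], -1], [[-0.24, 0.14, 16], [0, 0, -1.3], -1], [[-0.24, 0.14, 18], [0, 0, -1.3], -1], [[-0.24, 0.14, 19.2], [0, 0, -1.3], -1], [[-0.24, 0.14, 19.2], [0, 0, -1.3], 1], [[-0.24, 0.14, 19.2], [0, 0, -1.3], 1], [[-0.24, 0.14, 19.2], [0, 0, -1.3], 1], [[-0.24, 0.14, 19.2], [0, 0, -1.3], 1], [[-0.24, 0.14, 19.2], [0, 0, -1.3], 1], [[-0.24, 0.14, 19.2], [0, 0, -1.3], 1], [[-0.24, 0.14, 19.2], [0, 0, -1.3], 1], [[-0.24, 0.14, 19.2], [0, 0, -1.3], 1], [[-0.24, 0.14, 19.2], [0, 0, -1.3], 1], [[-0.24, 0.14, 19.2], [0, 0, -1.3], 1]])

```text
time_s: 8.1
tcp_pos: [600.2, -199.6, 4.0]
eef_rot: [-3.128, -0.279, -0.001]
force: [0.1, 2.6, 4.6]
finger_gap: 0.64
grip_force: 30.0
```

Run:
```python
from h import *
s=manip.observe();print(s["tcp_pos"],s["eef_rot"],s["finger_gap"]*87,s["grip_force"],s["force"],s["qpos"])
p,R=grasp(568,-204,10.3,33,2.5);print(np.array(p)-s["tcp_pos"])
# preview: lifted and pitched pose in front of/above rack
for pr,pit in(((-60,0,190),60),):
    go(rk(pr),down(-np.pi/2+YAW,pit))
```

```text
[ 600.23282691 -199.57648424    4.01964272] [-3.12838743e+00 -2.78983919e-01 -1.49320642e-03] 55.6484093635751 30.001722872257233 [0.11378552 2.64128336 4.62515135] [-0.07611422  0.69585139  0.46992981  1.82649321 -0.45375272  0.72695114
 -0.74806991]
[ 0.23537934  1.47695734 -1.51964272]
shift [-1.27, -35.19, -18.57] turn [-1.05, 59.94, 1.74]
```

carry_out(steps=[[[0, 0, -1], [0, 3, 0], 1], [[0, 0, -2.5], [0, 8, 0], 1], [[0, 0, -4], [0, 13, 0], 1], [[0, 0, -6], [0, 18, 0], 1], [[0, 0, -8], [0, 23, 0], 1], [[0, 0, -10], [0, 28, 0], 1], [[0, 0, -12], [0, 33, 0], 1], [[0, 0, -14], [0, 38, 0], 1], [[0, 0, -16], [0, 43, 0], 1], [[0, 0, -18], [0, 48, 0], 1], [[0, 0, -19], [0, 53, 0], 1], [[0, 0, -19], [0, 57, 0], 1], [[0, 0, -19], [0, 60, 0], 1], [[0, 0, -19], [0, 60, 0], 1], [[0, 0, -19], [0, 60, 0], 1]])

```text
time_s: 9.35
tcp_pos: [590.0, -241.6, 235.9]
eef_rot: [-2.626, -0.29, -1.396]
force: [0.2, -0.0, -4.5]
finger_gap: 0.636
grip_force: 30.0
```

Run:
```python
from h import *
s=manip.observe();R=Ro.from_rotvec(s["eef_rot"]).as_matrix();print(s["tcp_pos"],"pitch",np.degrees(np.arccos(-R[2,2])),R[:,2],s["qpos"],s["finger_gap"]*87,s["force"])
im=np.hstack([cv2.resize(manip.get_image(n)[y:y+300,x:x+400],(400,300)) for n,x,y in(("side",150,80),("wrist",120,180))])
cv2.imwrite("pics/c3.png",np.clip(im*1.4,0,255).astype(np.uint8))
```

```text
[ 589.97623423 -241.64996206  235.94390992] pitch 56.32943388424173 [ 0.80146774  0.22421262 -0.55441696] [ 1.58480161  0.59236772 -1.20309932  2.10815441 -1.0404885   0.21060656
  0.26833923] 55.347232303380494 [ 2.24021983e-01 -4.32436137e-03 -4.51816442e+00]
```

View pics/c3.png

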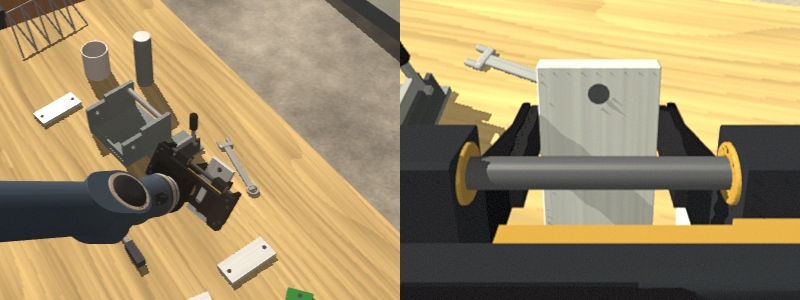

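Left half (side view): the arm is holding the plate. Right half (wrist): the plate sits square in the fingers and hasn't slipped. The 60° pitch ran into joint limits here, so I'll test it at the rack.

Run:
```python
from h import *
go(rk((40,0,235)),down(-np.pi/2+YAW,35))
```

```text
shift [5.77, -38.33, 11.66] turn [-5.77, -20.98, 1.79]
```

carry_out(steps=[[[0, -1, 0], [-1, -5, 0], 1], [[0, -3, 0], [-2, -10, 0], 1], [[1, -5, 1], [-4, -15, 1], 1], [[1, -8, 2], [-6, -21, 2], 1], [[1, -11, 3], [-6, -21, 2], 1], [[2, -14, 4], [-6, -21, 2], 1], [[2, -17, 5], [-6, -21, 2], 1], [[3, -20, 6], [-6, -21, 2], 1], [[4, -23, 7], [-6, -21, 2], 1], [[4, -26, 8], [-6, -21, 2], 1], [[5, -29, 9], [-6, -21, 2], 1], [[5, -32, 10], [-6, -21, 2], 1], [[5.8, -35, 11], [-6, -21, 2], 1], [[5.8, -37, 11.7], [-6, -21, 2], 1], [[5.8, -38.3, 11.7], [-6, -21, 2], 1], [[5.8, -38.3, 11.7], [-6, -21, 2], 1], [[5.8, -38.3, 11.7], [-6, -21, 2], 1], [[5.8, -38.3, 11.7], [-6, -21, 2], 1]])

```text
time_s: 10.95
tcp_pos: [622.6, 163.8, 235.1]
eef_rot: [-2.952, -0.22, -0.929]
force: [1.3, -0.2, -2.7]
finger_gap: 0.64
grip_force: 30.0
```

```bash
cat >> h.py <<'E'
def st():
    s=manip.observe();R=Ro.from_rotvec(s["eef_rot"]);z=R.as_matrix()[:,2];zr=RR.inv().apply(z)
    print("t%.1f"%s["time_s"],"tcp",np.round(s["tcp_pos"],1),"rack",np.round(RR.inv().apply(s["tcp_pos"]-RT),1),"pitch %.1f"%np.degrees(np.arctan2(zr[0],-zr[2])),"z_rack",np.round(zr,3),"q",np.round(s["qpos"],2),"gap %.1f"%(s["finger_gap"]*87),"grip %.0f"%s["grip_force"],"F",np.round(RR.inv().apply(s["force"]),1));return s,R
E
python3 - <<'E'
from h import *
st();go(rk((40,0,235)),down(-np.pi/2+YAW,58))
E
```

```text
t10.9 tcp [622.6 163.8 235.1] rack [ 39.1   5.2 235.1] pitch 34.9 z_rack [ 0.572 -0.002 -0.82 ] q [-0.32  0.18 -0.08  2.06  0.49  0.34 -2.23] gap 55.7 grip 30 F [ 1.2 -0.3 -2.7]
shift [0.06, 0.53, 0.06] turn [0.06, 23.08, 0.34]
```

Run:
```python
from h import *
go(rk((40,0,165)),down(-np.pi/2+YAW,30))
```

```text
shift [-3.94, 0.49, 5.8] turn [0.14, -4.92, 0.32]
```

carry_out(steps=[[[-1, 0.2, 1.5], [0, -2, 0], 1], [[-2, 0.5, 3], [0, -5, 0], 1], [[-3, 0.5, 4.5], [0, -5, 0], 1], [[-3.9, 0.5, 5.8], [0, -5, 0.3], 1], [[-3.9, 0.5, 5.8], [0, -5, 0.3], 1], [[-3.9, 0.5, 5.8], [0, -5, 0.3], 1], [[-3.9, 0.5, 5.8], [0, -5, 0.3], 1]])

```text
time_s: 11.53
tcp_pos: [626.3, 159.1, 167.0]
eef_rot: [-2.992, -0.214, -0.805]
force: [-0.0, 0.8, -3.2]
finger_gap: 0.643
grip_force: 30.0
```

Run:
```python
from h import *
st()
```

```text
t11.5 tcp [626.3 159.1 167. ] rack [4.20e+01 1.00e-01 1.67e+02] pitch 30.1 z_rack [ 0.502 -0.002 -0.865] q [-0.31  0.29 -0.07  2.06  0.47  0.3  -2.21] gap 55.9 grip 30 F [ 0.1  0.8 -3.2]
```

Run:
```python
from h import *
p,R=grasp(568,-204,10.3,33,4)
go((p[0],p[1],150),R);go(p,R)
```

```text
shift [-7.47, 34.99, -2.33] turn [0.62, -30.1, -2.06]
shift [-14.79, 34.97, 10.3] turn [0.62, -30.1, -2.06]
```

carry_out(steps=[[[1, 0, -2], [0, 0, 0], 1], [[2.5, 0, -4.5], [0, 0, 0], 1], [[2.5, 3, -5], [0, -5, 0], 1], [[2, 6, -6], [0, -10, 0], 1], [[0, 10, -6], [0, -15, -1], 1], [[-1, 14, -6], [0, -20, -1], 1], [[-2, 18, -6], [0.5, -25, -1], 1], [[-3, 22, -6], [0.5, -30, -2], 1], [[-4, 26, -6], [0.6, -30, -2], 1], [[-6, 30, -5], [0.6, -30.1, -2], 1], [[-7.5, 33, -2.3], [0.6, -30.1, -2], 1], [[-7.5, 35, -2.3], [0.6, -30.1, -2], 1], [[-7.5, 35, -2.3], [0.6, -30.1, -2], 1], [[-9, 35, 0.3], [0.6, -30.1, -2], 1], [[-10.5, 35, 2.9], [0.6, -30.1, -2], 1], [[-12, 35, 5.5], [0.6, -30.1, -2], 1], [[-13.5, 35, 8], [0.6, -30.1, -2], 1], [[-14.3, 35, 9.4], [0.6, -30.1, -2], 1], [[-14.6, 35, 10], [0.6, -30.1, -2], 1], [[-14.6, 35, 10], [0.6, -30.1, -2], 1]])

```text
time_s: 13.2
tcp_pos: [600.5, -197.6, 6.4]
eef_rot: [-3.129, -0.282, 0.002]
force: [-0.4, 0.9, -3.1]
finger_gap: 0.638
grip_force: 30.0
```

Run:
```python
from h import *
st()
```

```text
t13.2 tcp [ 600.5 -197.6    6.4] rack [ -34.6 -349.3    6.4] pitch -0.1 z_rack [-0.001  0.    -1.   ] q [ 0.34  0.65 -0.12  1.8   0.11  0.7  -1.24] gap 55.5 grip 30 F [-0.3  0.9 -3.1]
```

carry_out(steps=[[[0, 0, 0.2], [0, 0, 0], 1], [[0, 0, 0.3], [0, 0, 0], 1], [[0, 0, 0.3], [0, 0, 0], -1], [[0, 0, 0.3], [0, 0, 0], -1], [[0, 0, 0.3], [0, 0, 0], -1], [[0, 0, 0.3], [0, 0, 0], -1], [[0, 0, 0.3], [0, 0, 0], -1], [[0, 0, -2], [0, 0, 0], -1], [[0, 0, -6], [0, -5, 0], -1], [[2, 0, -9], [0, -12, 0], -1], [[3, 0, -9], [0, -19, 0], -1], [[3, 0, -9], [0, -26, 0], -1], [[3, 0, -9], [0, -33, 0], -1], [[3, 0, -9], [0, -35, 0], -1], [[3, 0, -9], [0, -35, 0], -1], [[3, 0, -9], [0, -35, 0], -1]])

```text
time_s: 14.53
tcp_pos: [629.8, -191.8, 95.4]
eef_rot: [2.933, 0.266, -0.928]
force: [0.2, -0.2, 0.5]
finger_gap: 1.002
grip_force: 0.0
```

```bash
cat >> h.py <<'E'
def tg(cx,cy,ang,off=22,z=7.,b=-35):
    a=np.radians(ang);return np.array((cx+off*np.cos(a),cy+off*np.sin(a),z)),down(-np.pi/2+a,b)
E
python3 - <<'E'
from h import *
st()
L=plates();print(*L,sep="\n")
c=[l for l in L if abs(l[1]-568)<40 and abs(l[2]+204)<40];m=np.mean([l[1:] for l in c],0);print(m)
p,R=tg(m[0],m[1],m[4]);go(p,R);go(p+[0,0,40],R)
E
```

```text
t14.5 tcp [ 629.8 -191.8   95.4] rack [  -4.8 -347.7   95.4] pitch -35.1 z_rack [-0.575 -0.021 -0.818] q [ 0.15  0.87 -0.02  1.25  0.2   1.62 -1.3 ] gap 87.2 grip 0 F [ 0.1 -0.2  0.5]
('scene', 586.1, -336.9, 65, 55, 3.6)
('scene', 537.4, -209.6, 66, 53, 10.0)
('scene', 430.6, -372.0, 130, 55, -7.8)
('scene', 630.8, 476.8, 130, 54, -59.3)
('scene', 449.8, 347.7, 132, 54, 9.9)
('side', 431.9, -373.2, 131, 55, -7.8)
('side', 587.7, -338.3, 67, 55, 4.0)
('side', 569.2, -204.6, 129, 55, 10.2)
('side', 448.9, 345.0, 129, 55, 10.0)
('side', 653.5, 237.8, 185, 75, -84.8)
('side', 84.8, 872.7, 230, 84, -52.4)
[ 553.3 -207.1   97.5   54.    10.1]
shift [0.65, 0.03, 10.58] turn [0.14, 0.02, 0.1]
shift [-1.65, 0.03, 7.31] turn [0.14, 0.02, 0.1]
```

carry_out(steps=[[[-0.2, 0, 3], [0, 0, 0], -1], [[-0.3, 0, 6.4], [0, 0, 0], -1], [[-0.3, 0, 6.4], [0, 0, 0], -1], [[0.5, 0, 7.5], [0, 0, 0], -1], [[1.3, 0, 8.7], [0, 0, 0], -1], [[1.95, 0, 9.65], [0, 0, 0], -1], [[1.95, 0, 9.65], [0, 0, 0], -1], [[1.95, 0, 9.65], [0, 0, 0], -1]])

```text
time_s: 15.3
tcp_pos: [592.0, -199.1, 6.2]
eef_rot: [2.933, 0.265, -0.925]
force: [-0.4, -1.2, 0.3]
finger_gap: 1.002
grip_force: 0.6
```

Run:
```python
from h import *
st();p,R=tg(569,-204,10.1);go(p,R);go(rk((-10,0,190)),down(-np.pi/2+YAW,25))
```

```text
t15.3 tcp [ 592.  -199.1    6.2] rack [ -43.3 -349.6    6.2] pitch -35.0 z_rack [-0.574 -0.021 -0.819] q [ 0.17  0.91 -0.02  1.39  0.21  1.43 -1.33] gap 87.1 grip 1 F [-0.5 -1.1  0.3]
shift [-0.17, 0.07, 0.03] turn [0.17, 0.02, 0.19]
shift [-6.79, -34.8, -17.71] turn [0.22, 60.02, 2.19]
```

carry_out(steps=[[[-0.1, 0, 0], [0, 0, 0], 1], [[-0.1, 0, 0], [0, 0, 0], 1], [[-0.1, 0, 0], [0, 0, 0], 1], [[-0.1, 0, 0], [0, 0, 0], 1], [[-0.1, 0, 0], [0, 0, 0], 1], [[-0.1, 0, 0], [0, 0, 0], 1], [[-0.1, 0, 0], [0, 0, 0], 1], [[-0.1, 0, 0], [0, 0, 0], 1], [[-0.1, 0, 0], [0, 0, 0], 1], [[-0.1, 0, 0], [0, 0, 0], 1], [[-1, 0, -1.6], [0, 3, 0], 1], [[-2, 0, -3], [0, 8, 0], 1], [[-3, 0, -4.5], [0, 13, 0], 1], [[-4, 0, -6], [0, 18, 0], 1], [[-5, 0, -7.5], [0, 23, 0], 1], [[-6, 0, -9], [0, 28, 0], 1], [[-7.5, 0, -11], [0, 33, 0], 1], [[-9, 0, -13], [0, 38, 0], 1], [[-9.6, 0, -13.7], [0, 43, 0], 1], [[-9.6, 0, -13.7], [0, 43, 0], 1]])

```text
time_s: 16.97
tcp_pos: [588.4, -201.4, 176.3]
eef_rot: [-3.112, -0.275, -0.219]
force: [-0.5, -0.7, -3.1]
finger_gap: 0.634
grip_force: 30.0
```

Run:
```python
from h import *
st();go(rk((34,0,195)),down(-np.pi/2+YAW,25))
```

```text
t17.0 tcp [ 588.4 -201.4  176.3] rack [ -47.2 -351.3  176.3] pitch 8.0 z_rack [ 0.14   0.002 -0.99 ] q [ 0.43  0.38 -0.17  1.8   0.01  0.84 -1.13] gap 55.2 grip 30 F [-0.6 -0.6 -3.1]
shift [9.42, -34.84, -0.64] turn [-0.39, 16.96, 1.81]
```

carry_out(steps=[[[0, -1, -1], [0, 2, 0], 1], [[0, -4, -2], [0, 5, 0], 1], [[1, -7, -2], [0, 9, 1], 1], [[2, -11, -2], [0, 13, 1], 1], [[3, -15, -2], [0, 17, 1.8], 1], [[4, -19, -2], [-0.4, 17, 1.8], 1], [[5, -23, -2], [-0.4, 17, 1.8], 1], [[6.5, -27, -1.5], [-0.4, 17, 1.8], 1], [[8, -30, -1], [-0.4, 17, 1.8], 1], [[9, -33, -0.6], [-0.4, 17, 1.8], 1], [[9.4, -34.8, -0.6], [-0.4, 17, 1.8], 1], [[9.4, -34.8, -0.6], [-0.4, 17, 1.8], 1], [[9.4, -34.8, -0.6], [-0.4, 17, 1.8], 1], [[9.4, -34.8, -0.6], [-0.4, 17, 1.8], 1]])

```text
time_s: 18.13
tcp_pos: [618.9, 158.8, 190.8]
eef_rot: [-3.03, -0.224, -0.662]
force: [0.2, -0.4, -3.1]
finger_gap: 0.639
grip_force: 30.0
```

Run:
```python
from h import *
st();go(rk((34,0,95)),down(-np.pi/2+YAW,25));go(rk((36,0,89)),down(-np.pi/2+YAW,25))
im=manip.get_image("wrist");cv2.imwrite("pics/w4.png",np.clip(im*1.4,0,255).astype(np.uint8))
```

```text
t18.1 tcp [618.9 158.8 190.8] rack [ 34.7   0.9 190.8] pitch 24.7 z_rack [ 0.417  0.002 -0.909] q [-0.23  0.27 -0.16  1.98  0.29  0.48 -2.03] gap 55.6 grip 30 F [ 0.2 -0.5 -3.1]
shift [-4.06, 0.09, 8.68] turn [-0.1, 0.33, 0.17]
shift [-4.13, 0.09, 9.31] turn [-0.1, 0.33, 0.17]
```

View pics/w4.png

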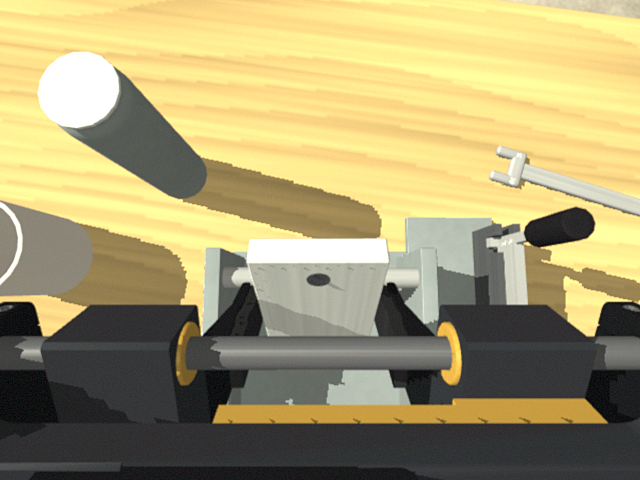

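The wrist view shows the plate square between the fingers above the rail. Its top corners are at (248,240), (387,239), (247,264) and (388,263). I'll check the in-hand angle, then lower it.

```bash
cat >> h.py <<'E'
def plate_pts(off,h,beta=35):
    """plate top-edge points world, from tool pose assuming nominal grasp"""
    s=manip.observe();R=Ro.from_rotvec(s["eef_rot"]);b=np.radians(beta)
    u=np.array([np.cos(b),0,-np.sin(b)]);n=np.array([-np.sin(b),0,-np.cos(b)]) # plate up-axis, front normal in tool
    return {(e,t,y):s["tcp_pos"]+R.apply(u*(e-off)+n*(t-h)+[0,y,0]) for e in(65,-65) for t in(0,12) for y in(-28,28)}
E
python3 - <<'E'
from h import *
i=manip.camera_info("wrist")
P=plate_pts(23.2,6.2)
for k,X in P.items(): print(k,np.round(RR.inv().apply(X-RT),1),np.round(proj(i,X)) if k[0]>0 else "")
E
```

```text
(65, 0, -28) [ 61.2  28.1 224.2] [251. 240.]
(65, 0, 28) [ 61.3 -27.9 224.1] [387. 240.]
(65, 12, -28) [ 50.8  28.1 230.2] [247. 265.]
(65, 12, 28) [ 51.  -27.9 230.2] [391. 265.]
(-65, 0, -28) [ -4.3  28.  111.9] 
(-65, 0, 28) [ -4.2 -28.  111.9] 
(-65, 12, -28) [-14.7  28.  118. ] 
(-65, 12, 28) [-14.6 -28.  117.9]
```

carry_out(steps=[[[-1, 0.1, 2], [0, 0.3, 0], 1], [[-2, 0.1, 4.3], [0, 0.3, 0], 1], [[-3, 0.1, 6.4], [0, 0.3, 0], 1], [[-4, 0.1, 8.3], [0, 0.3, 0], 1], [[-4, 0.1, 8.3], [0, 0.3, 0], 1], [[-4, 0.1, 8.3], [0, 0.3, 0], 1]])

```text
time_s: 18.68
tcp_pos: [617.9, 157.0, 99.3]
eef_rot: [-3.028, -0.222, -0.672]
force: [0.5, 0.7, -2.6]
finger_gap: 0.637
grip_force: 30.0
```

Run:
```python
from h import *
st()
for k,X in plate_pts(23.2,6.2).items(): print(k,np.round(RR.inv().apply(X-RT),1))
go(rk((36,0,89)),down(-np.pi/2+YAW,25))
```

```text
t18.7 tcp [617.9 157.   99.3] rack [33.4 -0.8 99.3] pitch 25.0 z_rack [ 0.423  0.002 -0.906] q [-0.32  0.39 -0.05  2.07  0.42  0.27 -2.17] gap 55.4 grip 30 F [ 0.6  0.6 -2.6]
(65, 0, -28) [ 59.6  27.2 132.4]
(65, 0, 28) [ 59.7 -28.8 132.4]
(65, 12, -28) [ 49.2  27.2 138.4]
(65, 12, 28) [ 49.3 -28.8 138.4]
(-65, 0, -28) [-5.4 27.2 19.8]
(-65, 0, 28) [ -5.2 -28.8  19.8]
(-65, 12, -28) [-15.7  27.1  25.8]
(-65, 12, 28) [-15.6 -28.9  25.8]
shift [-0.2, -0.08, 1.04] turn [-0.09, -0.03, 0.1]
```

carry_out(steps=[[[-0.3, 0, 0.4], [0, 0, 0], 1], [[-0.4, 0, 0.85], [0, 0, 0], 1], [[-0.25, 0, 1.0], [0, 0, 0], 1], [[-0.15, 0, 1.06], [0, 0, 0], 1], [[-0.15, 0, 1.06], [0, 0, 0], 1]])

```text
time_s: 19.1
tcp_pos: [620.7, 158.7, 90.7]
eef_rot: [-3.026, -0.223, -0.674]
force: [-5.6, -1.3, 2.6]
finger_gap: 0.636
grip_force: 30.0
```

Run:
```python
from h import *
st()
for k,X in plate_pts(23.2,6.2).items():
  if k[2]>0:print(k,np.round(RR.inv().apply(X-RT),1))
```

```text
t19.1 tcp [620.7 158.7  90.7] rack [36.5  0.5 90.7] pitch 25.1 z_rack [ 0.424  0.002 -0.905] q [-0.32  0.41 -0.04  2.07  0.44  0.25 -2.19] gap 55.3 grip 30 F [-5.7 -0.5  2.6]
(65, 0, 28) [ 62.8 -27.5 123.9]
(65, 12, 28) [ 52.4 -27.5 129.8]
(-65, 0, 28) [ -2.  -27.5  11.1]
(-65, 12, 28) [-12.4 -27.6  17.1]
```

carry_out(steps=[[[-0.15, 0, 0], [0, 0, 0], -1], [[-0.15, 0, 0], [0, 0, 0], -1], [[-0.15, 0, 0], [0, 0, 0], -1], [[-0.15, 0, 0], [0, 0, 0], -1], [[-0.15, 0, 0], [0, 0, 0], -1], [[-0.15, 0, -2], [0, 0, 0], -1], [[0, 0, -5], [0, 0, 0], -1], [[0, 0, -9], [0, 0, 0], -1], [[0, 0, -13], [0, 0, 0], -1], [[0, 3, -13], [0, -7, 0], -1], [[0, 6, -13], [0, -14, 0], -1], [[0, 10, -13], [0, -21, 0], -1], [[0, 14, -13], [0, -25, 0], -1], [[0, 18, -13], [0, -25, 0], -1], [[0, 22, -13], [0, -25, 0], -1], [[0, 26, -13], [0, -25, 0], -1], [[0, 30, -13], [0, -25, 0], -1], [[0, 34, -13], [0, -25, 0], -1], [[0, 34, -13], [0, -25, 0], -1], [[0, 34, -13], [0, -25, 0], -1]])

```text
time_s: 20.77
tcp_pos: [616.7, -189.6, 206.7]
eef_rot: [-3.133, -0.222, -0.005]
force: [-0.5, 1.2, -0.0]
finger_gap: 0.998
grip_force: 0.0
```

Run:
```python
from h import *
st()
L=plates();print(*L,sep="\n")
a,b=618.6,-335.7
m=np.array([l[1:] for l in L if abs(l[1]-a)<60 and abs(l[2]-b)<60 and l[3]>120]);print(m)
p,R=tg(a,b,3.4);go(p+[0,0,60],R);go(p,R)
for n,b in(("scene",(310,150,440,280)),("side",(215,120,345,250))):
    cv2.imwrite(f"pics/{n}5.png",np.clip(cv2.resize(manip.get_image(n)[b[1]:b[3],b[0]:b[2]],(400,400),interpolation=2)*1.5,0,255).astype(np.uint8))
cv2.imwrite("pics/c5.png",np.hstack([cv2.imread("pics/scene5.png"),cv2.imread("pics/side5.png")]))
```

```text
t20.8 tcp [ 616.7 -189.6  206.7] rack [ -17.5 -343.6  206.7] pitch 0.2 z_rack [ 0.003  0.001 -1.   ] q [ 0.3   0.43 -0.1   1.63  0.04  1.08 -1.23] gap 86.8 grip 0 F [-0.3  1.2 -0. ]
('scene', 618.4, -335.2, 130, 55, 3.1)
('scene', 430.8, -372.0, 129, 55, -7.6)
('scene', 630.8, 476.8, 130, 54, -59.3)
('scene', 448.9, 347.6, 130, 54, 9.9)
('side', 431.9, -373.1, 131, 55, -7.7)
('side', 618.8, -336.1, 129, 55, 3.7)
('side', 448.5, 345.1, 128, 55, 10.0)
[[ 618.4 -335.2  130.    55.     3.1]
 [ 618.8 -336.1  129.    55.     3.7]]
shift [0.04, 15.2, 13.95] turn [1.39, -35.18, 5.02]
shift [0.02, 15.22, 19.95] turn [1.39, -35.18, 5.02]
```

View pics/c5.png

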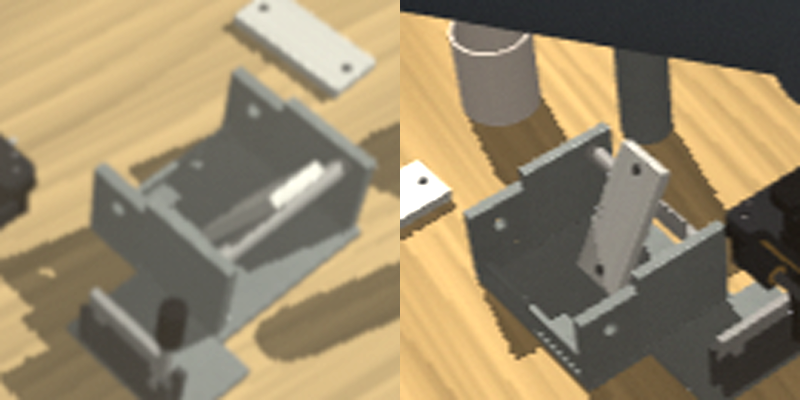

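The scene and side crops show the first plate standing in the rack and leaning on the rail, with its top corners in the side crop at about (628,140) and (668,172). I'll check those against the expected projection, then move to plate two.

Run:
```python
from h import *
D=manip.camera_info("side");u=np.array([.5,0,.866]);n=np.array([-.866,0,.5])
for s,t,y in((130,12,28),(130,12,-28),(0,12,28),(0,12,-28),(130,0,28),(130,0,-28)):
    q=proj(D,rk(np.array([-2,y,10])+s*u+t*n));print(s,t,y,np.round((q-[215,120])*400/130+[400,0]))
```

```text
130 12 28 [621. 139.]
130 12 -28 [661. 174.]
0 12 28 [572. 264.]
0 12 -28 [610. 299.]
130 0 28 [631. 139.]
130 0 -28 [671. 173.]
```

carry_out(steps=[[[0, 3, 3], [0, -6, 1], -1], [[0, 7, 6], [0, -12, 2], -1], [[0, 11, 9], [0, -18, 3], -1], [[0, 15, 12], [1, -24, 4], -1], [[0, 15.2, 14], [1.4, -30, 5], -1], [[0, 15.2, 14], [1.4, -35, 5], -1], [[0, 15.2, 14], [1.4, -35.2, 5], -1], [[0, 15.2, 14], [1.4, -35.2, 5], -1], [[0, 15.2, 15], [1.4, -35.2, 5], -1], [[0, 15.2, 17], [1.4, -35.2, 5], -1], [[0, 15.2, 19], [1.4, -35.2, 5], -1], [[0, 15.2, 19.9], [1.4, -35.2, 5], -1], [[0, 15.2, 19.9], [1.4, -35.2, 5], -1], [[0, 15.2, 19.9], [1.4, -35.2, 5], -1], [[0, 15.2, 19.9], [1.4, -35.2, 5], -1]])

```text
time_s: 22.22
tcp_pos: [640.7, -335.5, 9.3]
eef_rot: [2.977, 0.087, -0.936]
force: [-0.4, -0.2, 0.1]
finger_gap: 1.0
grip_force: 0.0
```

Run:
```python
from h import *
st();p,R=tg(618.6,-335.7,3.4);go(p,R);L=plates();print(*[l for l in L if abs(l[2]+336)<40 and abs(l[1]-618)<60],sep="\n")
```

```text
t22.2 tcp [ 640.7 -335.5    9.3] rack [ -14.7 -491.5    9.3] pitch -34.8 z_rack [-0.57   0.047 -0.82 ] q [ 0.3   1.06  0.05  1.06  0.18  1.59 -1.22] gap 87.0 grip 0 F [-0.4 -0.1  0.1]
shift [0.13, -0.11, 0.19] turn [0.06, -0.08, -0.07]
('scene', 586.8, -337.0, 66, 55, 3.3)
('side', 600.1, -337.5, 92, 55, 3.9)
```

carry_out(steps=[[[0.1, -0.1, 0.2], [0, 0, 0], -1], [[0.1, -0.1, 0.2], [0, 0, 0], 1], [[0.1, -0.1, 0.2], [0, 0, 0], 1], [[0.1, -0.1, 0.2], [0, 0, 0], 1], [[0.1, -0.1, 0.2], [0, 0, 0], 1], [[0.1, -0.1, 0.2], [0, 0, 0], 1], [[0.1, -0.1, 0.2], [0, 0, 0], 1], [[0.1, -0.1, 0.2], [0, 0, 0], 1], [[0.1, -0.1, 0.2], [0, 0, 0], 1], [[0.1, -0.1, 0.2], [0, 0, 0], 1]])

```text
time_s: 23.15
tcp_pos: [639.8, -334.4, 6.0]
eef_rot: [2.977, 0.087, -0.939]
force: [0.7, -0.3, 4.2]
finger_gap: 0.642
grip_force: 30.9
```

carry_out(steps=[[[-1, 0, -1.6], [0, 3, 0], 1], [[-2, 0, -3], [0, 8, 0], 1], [[-3, 0, -4.5], [0, 13, 0], 1], [[-4, 0, -6], [0, 18, 0], 1], [[-5, 0, -7.5], [0, 23, 0], 1], [[-6, 0, -9], [0, 28, 0], 1], [[-7.5, 0, -11], [0, 33, 0], 1], [[-9, 0, -13], [0, 38, 0], 1], [[-10, 0, -14], [0, 43, 0], 1], [[-10, 0, -14], [0, 43, 0], 1], [[-10, 0, -14], [0, 43, 0], 1]])

```text
time_s: 24.07
tcp_pos: [636.6, -335.3, 177.7]
eef_rot: [-3.13, -0.089, -0.216]
force: [0.3, 0.2, -2.8]
finger_gap: 0.631
grip_force: 30.0
```

Run:
```python
from h import *
st();go(rk((20,0,195)),down(-np.pi/2+YAW,25))
```

```text
t24.1 tcp [ 636.6 -335.3  177.7] rack [ -18.7 -490.7  177.7] pitch 7.9 z_rack [ 0.137 -0.013 -0.991] q [ 0.53  0.52 -0.11  1.56 -0.01  0.94 -1.07] gap 54.9 grip 30 F [ 0.3  0.1 -2.8]
shift [-0.18, -49.22, -1.82] turn [1.48, 17.09, -4.79]
```

carry_out(steps=[[[0, -1, -2], [0, 2, 0], 1], [[0, -4, -3.5], [0, 5, -1], 1], [[0, -8, -3.5], [0.5, 9, -2], 1], [[0, -12, -3.5], [1, 13, -3], 1], [[0, -16, -3.5], [1.5, 17, -4.8], 1], [[0, -20, -3.5], [1.5, 17, -4.8], 1], [[0, -24, -3.5], [1.5, 17, -4.8], 1], [[0, -28, -3.5], [1.5, 17, -4.8], 1], [[0, -32, -3.5], [1.5, 17, -4.8], 1], [[0, -36, -3.5], [1.5, 17, -4.8], 1], [[0, -40, -3.5], [1.5, 17, -4.8], 1], [[0, -44, -3], [1.5, 17, -4.8], 1], [[-0.2, -47, -2], [1.5, 17, -4.8], 1], [[-0.2, -49.2, -1.8], [1.5, 17, -4.8], 1], [[-0.2, -49.2, -1.8], [1.5, 17, -4.8], 1], [[-0.2, -49.2, -1.8], [1.5, 17, -4.8], 1], [[-0.2, -49.2, -1.8], [1.5, 17, -4.8], 1]])

```text
time_s: 25.48
tcp_pos: [604.4, 156.8, 192.9]
eef_rot: [-3.03, -0.223, -0.665]
force: [0.5, 0.4, -1.8]
finger_gap: 0.633
grip_force: 30.0
```

```bash
cat >> h.py <<'E'
def chk(off,h):
    """expected vs seen plate top corners in the wrist picture (bright end face blob)"""
    P=plate_pts(off,h);i=manip.camera_info("wrist");im=manip.get_image("wrist")
    print("expect",[np.round(proj(i,X)).tolist() for k,X in P.items() if k[0]>0])
    e=np.array([proj(i,P[k]) for k in((65,0,-28),(65,0,28),(65,12,28),(65,12,-28))])
    g=cv2.cvtColor(im,cv2.COLOR_BGR2GRAY);m=(g>150).astype(np.uint8)
    hs=cv2.cvtColor(im,cv2.COLOR_BGR2HSV);m&=(hs[...,1]<40).astype(np.uint8)
    x0,y0=(e.min(0)-30).astype(int);x1,y1=(e.max(0)+15).astype(int);mm=np.zeros_like(m);mm[max(y0,0):y1,x0:x1]=m[max(y0,0):y1,x0:x1]
    c=max(cv2.findContours(mm,0,2)[0],key=cv2.contourArea);print("seen box",cv2.boundingRect(c),"exp box",np.round([*e.min(0),*(e.max(0)-e.min(0))]))
    for k,X in P.items():
        if k[2]>0: print(k,np.round(RR.inv().apply(X-RT),1))
E
python3 - <<'E'
from h import *
st();go(rk((20,0,105)),down(-np.pi/2+YAW,25));chk(21.2,6)
E
```

```text
t25.5 tcp [604.4 156.8 192.9] rack [ 20.    0.9 192.9] pitch 24.8 z_rack [ 0.419  0.001 -0.908] q [-0.22  0.25 -0.17  2.01  0.3   0.48 -2.04] gap 55.1 grip 30 F [ 0.5  0.3 -1.8]
shift [-3.68, 0.09, 7.98] turn [-0.06, 0.23, 0.16]
expect [[250.0, 238.0], [388.0, 238.0], [246.0, 262.0], [392.0, 262.0]]
seen box (233, 236, 173, 41) exp box [246. 238. 145.  25.]
(65, 0, 28) [ 47.3 -27.  227.7]
(65, 12, 28) [ 36.9 -27.  233.8]
(-65, 0, 28) [-18.1 -27.2 115.4]
(-65, 12, 28) [-28.5 -27.3 121.4]
```

carry_out(steps=[[[-1, 0.1, 2], [0, 0.2, 0], 1], [[-2, 0.1, 4.3], [0, 0.2, 0], 1], [[-3, 0.1, 6.5], [0, 0.2, 0], 1], [[-3.8, 0.1, 8.2], [0, 0.2, 0], 1], [[-4, 0.1, 8.7], [0, 0.2, 0], 1], [[-4, 0.1, 8.7], [0, 0.2, 0], 1], [[-4.2, 0.1, 9.1], [0, 0.2, 0], 1], [[-4.35, 0.1, 9.45], [0, 0.2, 0], 1], [[-4.35, 0.1, 9.45], [0, 0.2, 0], 1], [[-4.35, 0.1, 9.45], [0, 0.2, 0], 1]])

```text
time_s: 26.37
tcp_pos: [606.4, 155.5, 92.5]
eef_rot: [-3.026, -0.22, -0.68]
force: [-3.2, -0.3, 3.4]
finger_gap: 0.641
grip_force: 31.5
```

Run:
```python
from h import *
st()
for k,X in plate_pts(21.2,6).items():
  if k[2]>0:print(k,np.round(RR.inv().apply(X-RT),1))
```

```text
t26.4 tcp [606.4 155.5  92.5] rack [21.8 -0.6 92.5] pitch 25.3 z_rack [ 0.428  0.001 -0.904] q [-0.33  0.39 -0.04  2.11  0.48  0.24 -2.24] gap 55.7 grip 31 F [-3.2  0.2  3.4]
(65, 0, 28) [ 48.7 -28.6 127.6]
(65, 12, 28) [ 38.3 -28.6 133.5]
(-65, 0, 28) [-15.6 -28.6  14.6]
(-65, 12, 28) [-26.  -28.6  20.6]
```

carry_out(steps=[[[-0.15, 0, 0.15], [0, 0, 0], 1], [[-0.24, 0, 0.3], [0, 0, 0], 1], [[-0.24, 0, 0.3], [0, 0, 0], 1], [[-0.24, 0, 0.3], [0, 0, 0], 1]])

```text
time_s: 26.7
tcp_pos: [606.2, 155.7, 89.7]
eef_rot: [-3.024, -0.221, -0.683]
force: [-4.7, -1.5, 8.3]
finger_gap: 0.638
grip_force: 32.8
```

Run:
```python
from h import *
st()
for k,X in plate_pts(21.2,6).items():
  if k[2]>0:print(k,np.round(RR.inv().apply(X-RT),1))
```

```text
t26.7 tcp [606.2 155.7  89.7] rack [21.7 -0.4 89.7] pitch 25.5 z_rack [ 0.43   0.002 -0.903] q [-0.33  0.39 -0.04  2.11  0.5   0.23 -2.26] gap 55.5 grip 33 F [-4.9 -0.8  8.3]
(65, 0, 28) [ 48.5 -28.4 124.8]
(65, 12, 28) [ 38.1 -28.4 130.7]
(-65, 0, 28) [-15.6 -28.4  11.7]
(-65, 12, 28) [-26.  -28.4  17.6]
```

carry_out(steps=[[[-0.24, 0, 0.2], [0, 0, 0], -1], [[-0.24, 0, 0.2], [0, 0, 0], -1], [[-0.24, 0, 0.2], [0, 0, 0], -1], [[-0.24, 0, 0.2], [0, 0, 0], -1], [[-0.24, 0, 0.2], [0, 0, 0], -1], [[-0.15, 0, -2], [0, 0, 0], -1], [[0, 0, -5], [0, 0, 0], -1], [[0, 0, -9], [0, 0, 0], -1], [[0, 0, -13], [0, 0, 0], -1], [[-3, 3, -13], [0, -7, 0], -1], [[-6, 7, -12], [0, -14, 0], -1], [[-8, 11, -11], [0, -21, 0], -1], [[-10, 15, -10], [0, -25, 0], -1], [[-11, 19, -10], [0, -25, 0], -1], [[-12, 23, -9], [0, -25, 0], -1], [[-12, 27, -9], [0, -25, 0], -1], [[-13, 31, -9], [0, -25, 0], -1], [[-13, 35, -9], [0, -25, 0], -1], [[-13, 38, -9], [0, -25, 0], -1], [[-13, 38, -9], [0, -25, 0], -1]])

```text
time_s: 28.37
tcp_pos: [504.4, -254.4, 112.6]
eef_rot: [3.129, 0.208, 0.005]
force: [0.0, -0.4, 0.2]
finger_gap: 1.0
grip_force: 0.0
```

Run:
```python
from h import *
st()
L=plates();print(*L,sep="\n")
m=np.mean([l[1:] for l in L if abs(l[1]-431)<60 and abs(l[2]+372)<60 and l[3]>120],0);print(m)
p,R=tg(m[0],m[1],m[4]);go(p+[0,0,60],R);go(p,R)
D=manip.get_image("side");S=manip.get_image("scene")
cv2.imwrite("pics/c6.png",np.clip(np.hstack([cv2.resize(S[150:280,310:440],(400,400),interpolation=2),cv2.resize(D[120:250,215:345],(400,400),interpolation=2)])*1.5,0,255).astype(np.uint8))
```

```text
t28.4 tcp [ 504.4 -254.4  112.6] rack [-137.9 -391.7  112.6] pitch 0.2 z_rack [ 0.003 -0.006 -1.   ] q [ 0.48  0.41 -0.11  1.91  0.06  0.82 -1.11] gap 87.0 grip 0 F [-0.  -0.4  0.2]
('scene', 413.4, -369.8, 95, 55, -7.7)
('scene', 630.8, 476.8, 130, 54, -59.3)
('scene', 448.9, 347.7, 130, 54, 10.0)
('side', 414.3, -370.7, 95, 55, -7.7)
('side', 424.3, 340.9, 79, 55, 9.9)
nan
  return _methods._mean(a, axis=axis, dtype=dtype,
  ret = ret.dtype.type(ret / rcount)
Traceback (most recent call last):
IndexError: invalid index to scalar variable.
```

Run:
```python
from h import *
p,R=tg(431.3,-372.5,-7.7);go(p+[0,0,60],R);go(p,R)
D=manip.get_image("side");S=manip.get_image("scene")
cv2.imwrite("pics/c6.png",np.clip(np.hstack([cv2.resize(S[150:280,310:440],(400,400),interpolation=2),cv2.resize(D[120:250,215:345],(400,400),interpolation=2)])*1.5,0,255).astype(np.uint8))
```

```text
shift [-6.93, 12.07, 4.51] turn [4.78, -34.89, 15.26]
shift [-6.94, 12.07, 10.51] turn [4.78, -34.89, 15.26]
```

View pics/c6.png

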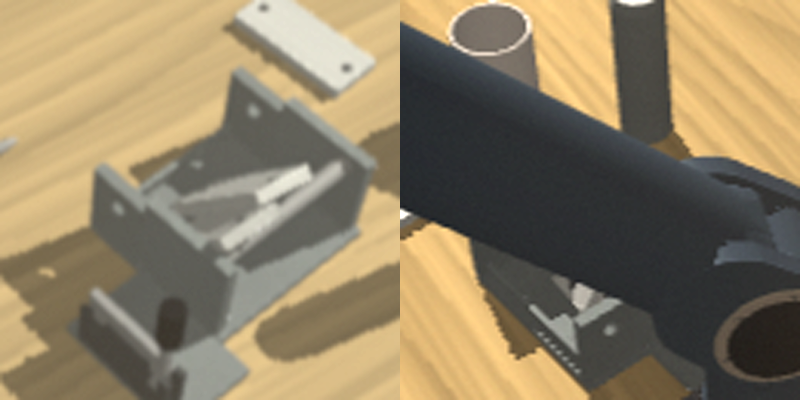

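The scene crop shows two plates in the rack, but the second one looks skewed. I'll take a wrist view from above to settle it.

Run:
```python
from h import *
go(rk((-90,0,330)),down(-np.pi/2+YAW))
```

```text
shift [4.69, -38.0, -21.68] turn [-0.1, -0.14, 0.16]
```

carry_out(steps=[[[0, -2, -4], [0, 0, 0], -1], [[0, -5, -8], [0, 0, 0], -1], [[1, -8, -12], [0, 0, 0], -1], [[2, -12, -16], [0, 0, 0], -1], [[3, -16, -20], [0, 0, 0], -1], [[4, -20, -21.7], [0, 0, 0], -1], [[4.7, -28, -21.7], [0, 0, 0], -1], [[4.7, -36, -21.7], [0, 0, 0], -1], [[4.7, -38, -21.7], [0, 0, 0], -1], [[4.7, -38, -21.7], [0, 0, 0], -1], [[4.7, -38, -21.7], [0, 0, 0], -1], [[4.7, -38, -21.7], [0, 0, 0], -1], [[4.7, -38, -21.7], [0, 0, 0], -1]])

```text
time_s: 29.65
tcp_pos: [493.4, 147.3, 331.0]
eef_rot: [-3.128, -0.251, -0.006]
force: [-0.3, 0.1, 1.0]
finger_gap: 0.999
grip_force: 0.0
```

Run:
```python
from h import *
st()
i=manip.camera_info("wrist");W=manip.get_image("wrist");D=manip.get_image("side")
c=proj(i,rk((10,0,70)));print(c);x,y=int(c[0])-110,max(int(c[1])-110,0);print(x,y)
w=cv2.resize(W[y:y+220,x:x+220],(440,440),interpolation=2);d=cv2.resize(D[120:250,225:332],(360,440),interpolation=2)
cv2.imwrite("pics/c7.png",np.clip(np.hstack([w,d])*1.4,0,255).astype(np.uint8))
u=np.array([.5,0,.866]);n=np.array([-.866,0,.5])
for k in(0,1):
  for s,t,yy in((130,0,28),(130,0,-28),(130,12,28),(130,12,-28),(0,12,28),(0,12,-28)):
    print(k,s,t,yy,np.round((proj(i,rk(np.array([-2-14*k,yy,10])+s*u+t*n))-[x,y])*2))
```

```text
t29.6 tcp [493.4 147.3 331. ] rack [-91.1   7.4 331. ] pitch 0.2 z_rack [ 0.004  0.003 -1.   ] q [-0.02  0.15 -0.39  1.74  0.06  1.26 -1.84] gap 86.9 grip 0 F [-0.2  0.2  1. ]
[327.17664555 109.46514242]
217 0
0 130 0 28 [164.  89.]
0 130 0 -28 [287.  91.]
0 130 12 28 [163. 111.]
0 130 12 -28 [287. 114.]
0 0 12 28 [173. 260.]
0 0 12 -28 [262. 262.]
1 130 0 28 [164. 123.]
1 130 0 -28 [286. 125.]
1 130 12 28 [163. 145.]
1 130 12 -28 [286. 147.]
1 0 12 28 [173. 284.]
1 0 12 -28 [262. 285.]
```

View pics/c7.png

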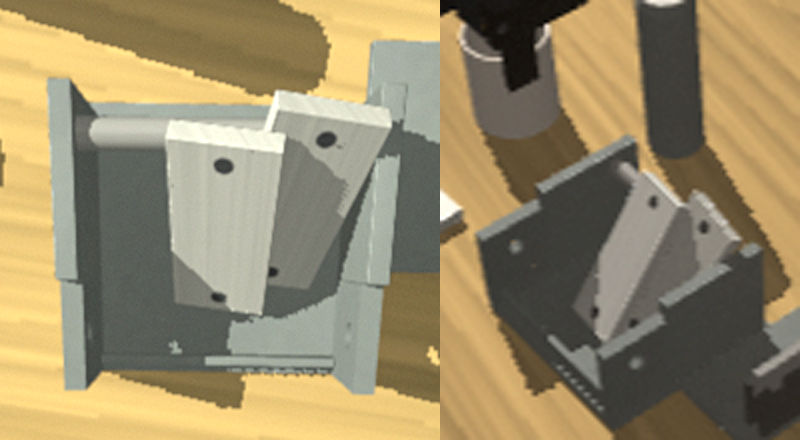

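The wrist crop shows plate 2 standing roughly square at (165–285, 122–310). Plate 1, behind it, has been knocked aside and tipped toward the near cheek, with its top right corner at (390,118) and bottom right at (308,290). I'll work out its pose on the leaning plane.

Run:
```python
from h import *
i=manip.camera_info("wrist")
u=np.array([.5,0,.866]);n=np.array([-.866,0,.5])
def onpl(px,foot,t):
    c,d=ray(i,px[0]/2+217,px[1]/2);c=RR.inv().apply(c-RT);d=RR.inv().apply(d)
    o=np.array([foot,0,10])+t*n;X=c+d*((o-c)@n)/(d@n);return np.round([X[1],(X-o)@u]),np.round(X,0)
for nm,px in(("tl",(275,92)),("tr",(391,109))):print("p1 back",nm,*onpl(px,-2,0))
for nm,px in(("tr",(388,127)),("br",(308,290)),("hole_t",(326,139)),("hole_b",(272,272))):print("p1 front",nm,*onpl(px,-2,12))
for nm,px in(("tl",(167,143)),("tr",(284,152)),("bl",(175,303)),("br",(262,313)),("ht",(223,165)),("hb",(218,297))):print("p2 front",nm,*onpl(px,-16,12))
```

```text
p1 back tl [-31. 129.] [ 62. -31. 121.]
p1 back tr [-87. 119.] [ 57. -87. 113.]
p1 front tr [-84. 121.] [ 48. -84. 121.]
p1 front br [-70. -37.] [-31. -70. -16.]
p1 front hole_t [-57. 113.] [ 44. -57. 114.]
p1 front hole_b [-43. -13.] [-19. -43.   5.]
p2 front tl [ 18. 132.] [ 40.  18. 130.]
p2 front tr [-36. 126.] [ 37. -36. 125.]
p2 front bl [ 19. -26.] [-39.  19.  -7.]
p2 front br [-40. -40.] [-46. -40. -19.]
p2 front ht [ -8. 117.] [ 32.  -8. 117.]
p2 front hb [ -9. -17.] [-35.  -9.   1.]
```

Run:
```python
from h import *
i=manip.camera_info("wrist")
px=lambda p:np.array(p,float)/2+[217,0]
def pnp(obj,im):
    ok,r,t=cv2.solvePnP(np.array(obj,float),np.array([px(p) for p in im]),i["K"],None,flags=cv2.SOLVEPNP_SQPNP)
    r,t=cv2.solvePnPRefineLM(np.array(obj,float),np.array([px(p) for p in im]),i["K"],None,r,t)
    Rc=cv2.Rodrigues(r)[0];Rw=i["R"].T@Rc;tw=i["R"].T@(t.ravel()-i["t"])
    return RR.inv().as_matrix()@Rw,RR.inv().apply(tw-RT)
# plate frame: X along up, Y rack +y, Z front normal; front face z=6
A=[(65,28,6),(65,-28,6),(-65,28,6),(-65,-28,6)]
R,t=pnp(A+[(65,28,-6),(65,-28,-6)],[(167,143),(284,152),(175,303),(262,313),(168,123),(286,131)])
print("p2",np.round(R,2).tolist(),np.round(t))
for c in A:print(c,np.round(R@c+t))
def bp(p):
    c,d=ray(i,*px(p));c=RR.inv().apply(c-RT);d=RR.inv().apply(d);n=R[:,2];o=t+6*n;X=c+d*((o-c)@n)/(d@n);return R.T@(X-t)
h=[bp((223,165)),bp((218,297))];print("holes",np.round(h))
H=50
R1,t1=pnp([(65,-28,6),(-65,-28,6),(H,0,6),(-H,0,6),(65,28,-6),(65,-28,-6)],[(388,127),(308,290),(326,139),(272,272),(275,92),(391,109)])
print("p1",np.round(R1,2).tolist(),np.round(t1))
for c in A:print(c,np.round(R1@c+t1), "back",np.round(R1@np.array([c[0],c[1],-6])+t1))
```

```text
p2 [[0.62, 0.07, -0.78], [0.0, 1.0, 0.1], [0.78, -0.06, 0.62]] [  4. -10.  62.]
(65, 28, 6) [ 42.  19. 115.]
(65, -28, 6) [ 38. -37. 118.]
(-65, 28, 6) [-39.  19.  13.]
(-65, -28, 6) [-43. -37.  16.]
holes [[ 54.   1.   6.]
 [-53.   1.   6.]]
p1 [[0.62, 0.11, -0.77], [-0.17, 0.99, 0.01], [0.76, 0.12, 0.63]] [ 18. -50.  56.]
(65, 28, 6) [ 57. -33. 113.] back [ 66. -33. 105.]
(65, -28, 6) [ 51. -88. 106.] back [ 60. -89.  99.]
(-65, 28, 6) [-24. -12.  14.] back [-15. -12.   6.]
(-65, -28, 6) [-30. -67.   7.] back [-21. -67.  -1.]
```

```bash
cat >> h.py <<'E'
def pinch(u,n):
    """tool rot (world) for top pinch: z=-u, y=-n (rack vectors)"""
    u=np.array(u,float);u/=np.linalg.norm(u);n=np.array(n,float);n-=u*(n@u);n/=np.linalg.norm(n)
    z=-u;y=-n;return RR*Ro.from_matrix(np.c_[np.cross(y,z),y,z])
E
python3 - <<'E'
from h import *
u=np.array([.62,-.17,.765]);n=[-.77,.01,.63];t=np.array([18,-50,56]);R=pinch(u,n)
T=t+50*u;print(T)
go(rk(T+70*u+[0,0,70]),R);go(rk(T+70*u),R);go(rk(T),R)
E
```

```text
[ 49.   -58.5   94.25]
shift [18.23, 7.25, 11.29] turn [37.53, -23.05, -81.71]
shift [18.21, 7.25, 18.29] turn [37.53, -23.05, -81.71]
shift [13.86, 6.02, 23.63] turn [37.53, -23.05, -81.71]
```

carry_out(steps=[[[4, 2, 0], [3, -2, -7], 0], [[8, 4, 2], [6, -4, -14], 0], [[12, 6, 4], [9, -6, -21], 0], [[16, 7, 6], [12, -8, -28], 0], [[18.2, 7.2, 8], [15, -10, -35], 0], [[18.2, 7.2, 10], [19, -12, -42], 0], [[18.2, 7.2, 11.3], [22, -14, -49], 0], [[18.2, 7.2, 11.3], [25, -16, -56], 0], [[18.2, 7.2, 11.3], [29, -18, -63], 0], [[18.2, 7.2, 11.3], [32, -20, -70], 0], [[18.2, 7.2, 11.3], [35, -22, -77], 0], [[18.2, 7.2, 11.3], [37.5, -23, -81.7], 0], [[18.2, 7.2, 11.3], [37.5, -23, -81.7], 0], [[18.2, 7.2, 11.3], [37.5, -23, -81.7], 0], [[18.2, 7.2, 11.3], [37.5, -23, -81.7], 0], [[18.2, 7.2, 11.3], [37.5, -23, -81.7], 0], [[18.2, 7.2, 11.3], [37.5, -23, -81.7], 0], [[18.2, 7.2, 11.3], [37.5, -23, -81.7], 0]])

```text
time_s: 31.25
tcp_pos: [686.5, 94.0, 217.5]
eef_rot: [-1.723, -1.842, 0.535]
force: [-0.7, -0.1, 0.1]
finger_gap: 0.502
grip_force: 0.0
```

Run:
```python
from h import *
st()
u=np.array([.62,-.17,.765]);n=[-.77,.01,.63];t=np.array([18,-50,56]);R=pinch(u,n)
T=t+50*u
go(rk(T+70*u),R);go(rk(T),R)
# side-view recheck of plate1 top corners vs PnP
D=manip.camera_info("side")
M=np.c_[u/np.linalg.norm(u),[.11,.99,.12],[-.77,.01,.63]]
for c in((65,28,6),(65,-28,6),(-65,-28,6)):print(c,np.round((proj(D,rk(t+M@c))-[225,120])*440/130+[440,0]))
```

```text
t31.2 tcp [686.5  94.  217.5] rack [ 92.3 -73.  217.5] pitch -38.9 z_rack [-0.618  0.174 -0.766] q [-0.06  0.92 -0.16  0.91 -0.09  1.99 -0.14] gap 43.7 grip 0 F [-0.7  0.   0.1]
shift [-0.61, 4.4, 5.38] turn [0.12, -0.22, -0.24]
shift [-0.64, 4.38, 12.37] turn [0.12, -0.22, -0.24]
(65, 28, 6) [703. 207.]
(65, -28, 6) [742. 256.]
(-65, -28, 6) [649. 376.]
```

Run:
```python
from h import *
i=manip.camera_info("wrist");s=manip.observe();R0=Ro.from_rotvec(s["eef_rot"]).as_matrix()
C=R0.T@(-i["R"].T@i["t"]-s["tcp_pos"]);Rc=i["R"]@R0   # tool->cam
R7=Ro.from_rotvec([-3.128,-.251,-.006]).as_matrix();W=dict(K=i["K"],R=Rc@R7.T);W["t"]=-W["R"]@(np.array([493.4,147.3,331.])+R7@C)
D=manip.camera_info("side")
w=lambda a:(a[0]/2+217-.25,a[1]/2-.25);d=lambda a:((a[0]-440)/360*107+225-.4,a[1]*130/440+120-.4)
for nm,a,b in(("p1 hole_t",(326,139),(704,227)),("p1 hole_b",(272,272),(633,323)),("p1 tr",(388,127),(739,242)),("p2 hole_t",(223,165),(654,201)),("p2 hole_b",(218,297),(597,312)),("p2 tl",(167,143),(641,172)),("p2 tr",(284,152),(682,207)),("p2 br",(262,313),(602,340))):
    X,e=tri([(W,w(a)),(D,d(b))]);print(nm,np.round(RR.inv().apply(X-RT)),np.round(e,1))
```

```text
p1 hole_t [ 45. -49. 111.] [0.3 0.3]
p1 hole_b [-18. -32.  33.] [0.1 0.1]
p1 tr [ 53. -79. 112.] [2.7 2.7]
p2 hole_t [ 34.   0. 110.] [0.6 0.6]
p2 hole_b [-32.  -1.  29.] [1.2 1.2]
p2 tl [ 42.  27. 117.] [0.4 0.4]
p2 tr [ 39. -28. 121.] [1.3 1.3]
p2 br [-44. -27.  27.] [1.3 1.3]
```

Run:
```python
from h import *
u=np.array([.62,-.167,.767]);n=[-.77,.01,.63];t=np.array([18,-40.5,68]);R=pinch(u,n)
T=t+50*u+[0,-4,0];print(T)
go(rk(T+50*u),R);go(rk(T),R)
```

```text
[ 49.   -52.85 106.35]
shift [0.1, 3.62, 6.54] turn [0.04, -0.4, -0.24]
shift [0.07, 3.61, 11.54] turn [0.04, -0.4, -0.24]
```

carry_out(steps=[[[0, 2, 3], [0, 0, 0], 0], [[0.1, 3.6, 6.5], [0, 0, 0], 0], [[0.1, 3.6, 6.5], [0, 0, 0], 0], [[0.1, 3.6, 8], [0, 0, 0], 0], [[0.1, 3.6, 9.8], [0, 0, 0], 0], [[0.1, 3.6, 11.5], [0, 0, 0], 0], [[0.1, 3.6, 11.5], [0, 0, 0], 0], [[0.1, 3.6, 11.5], [0, 0, 0], 1], [[0.1, 3.6, 11.5], [0, 0, 0], 1], [[0.1, 3.6, 11.5], [0, 0, 0], 1], [[0.1, 3.6, 11.5], [0, 0, 0], 1], [[0.1, 3.6, 11.5], [0, 0, 0], 1], [[0.1, 3.6, 11.5], [0, 0, 0], 1], [[0.1, 3.6, 11.5], [0, 0, 0], 1], [[0.1, 3.6, 11.5], [0, 0, 0], 1]])

```text
time_s: 32.5
tcp_pos: [641.0, 109.0, 107.2]
eef_rot: [-1.721, -1.844, 0.534]
force: [-0.2, 0.6, 1.6]
finger_gap: 0.134
grip_force: 29.9
```

Run:
```python
from h import *
st()
```

```text
t32.5 tcp [641.  109.  107.2] rack [ 49.4 -51.6 107.2] pitch -38.9 z_rack [-0.619  0.174 -0.766] q [-0.06  0.92 -0.18  1.16 -0.08  1.73 -0.13] gap 11.7 grip 30 F [-0.1  0.6  1.6]
```

Run:
```python
from h import *
R=pinch((.5,0,.866),(-.866,0,.5))
go(rk((95,-45,245)),R);go(rk((1,-2.6,245)),R)
```

```text
shift [2.94, -5.15, -13.26] turn [-8.96, -9.92, -1.55]
shift [5.99, -12.5, -6.71] turn [-8.96, -9.92, -1.55]
```

carry_out(steps=[[[0, 0, -1], [0, 0, 0], 1], [[0, 0, -3], [0, 0, 0], 1], [[0, 0, -5], [0, 0, 0], 1], [[0, 0, -7.5], [0, 0, 0], 1], [[0, 0, -10], [0, 0, 0], 1], [[0, 0, -12.5], [0, 0, 0], 1], [[1, -1, -13.3], [-2, -2, 0], 1], [[2, -3, -13.3], [-4, -5, 0], 1], [[3, -5, -13.3], [-6, -7, -1], 1], [[3, -5.2, -13.3], [-9, -10, -1.5], 1], [[3, -5.2, -13.3], [-9, -10, -1.5], 1], [[3, -5.2, -13.3], [-9, -10, -1.5], 1], [[4, -7, -12], [-9, -10, -1.5], 1], [[4.5, -9, -10], [-9, -10, -1.5], 1], [[5, -11, -8], [-9, -10, -1.5], 1], [[6, -12.5, -6.7], [-9, -10, -1.5], 1], [[6, -12.5, -6.7], [-9, -10, -1.5], 1], [[6, -12.5, -6.7], [-9, -10, -1.5], 1], [[6, -12.5, -6.7], [-9, -10, -1.5], 1]])

```text
time_s: 34.08
tcp_pos: [587.2, 148.9, 243.4]
eef_rot: [-1.802, -2.073, 0.558]
force: [0.7, -0.7, -2.7]
finger_gap: 0.132
grip_force: 30.0
```

Run:
```python
from h import *
st()
R=pinch((.5,0,.866),(-.866,0,.5));go(rk((0,-2.6,125)),R)
cv2.imwrite("pics/side8.png",manip.get_image("side"));cv2.imwrite("pics/scene8.png",manip.get_image("scene"))
S=cv2.imread("pics/scene8.png");D=cv2.imread("pics/side8.png")
cv2.imwrite("pics/c8.png",np.clip(np.hstack([cv2.resize(S[130:290,290:450],(400,400),interpolation=2),cv2.resize(D[90:250,205:365],(400,400),interpolation=2)])*1.5,0,255).astype(np.uint8))
```

```text
t34.1 tcp [587.2 148.9 243.4] rack [  1.9  -4.4 243.4] pitch -30.0 z_rack [-0.5   -0.001 -0.866] q [-0.22  0.63 -0.11  1.31 -0.02  1.72 -0.18] gap 11.5 grip 30 F [ 0.6 -0.8 -2.7]
shift [0.21, 5.75, 10.35] turn [0.02, 0.07, -0.25]
```

View pics/c8.png

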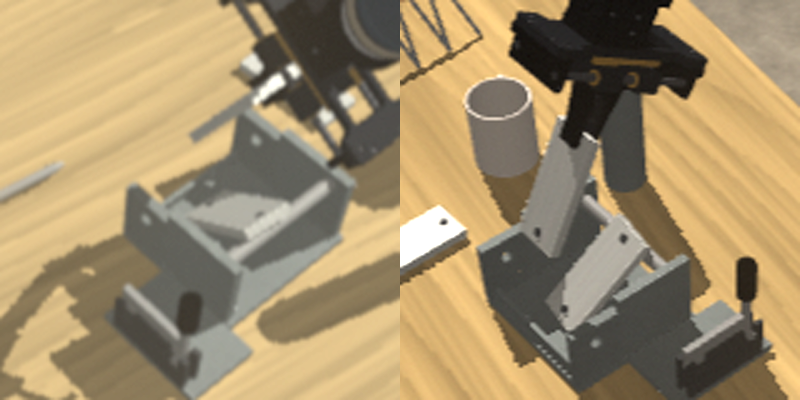

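The side crop shows plate 1 held cleanly by its top end. Plate 2 is leaning on the rail, with its holes at (625,238) and (566,310). I'll measure plate 2.

Run:
```python
from h import *
S=manip.camera_info("scene");D=manip.camera_info("side")
d=lambda a:((a[0]-400)/2.5+205-.3,a[1]/2.5+90-.3);s=lambda a:(a[0]/2.5+290-.3,a[1]/2.5+130-.3)
X,e=tri([(S,s((265,213))),(D,d((625,238)))]);A=RR.inv().apply(X-RT);print("hole_t",A,e)
c,v=ray(D,*d((566,310)));c=RR.inv().apply(c-RT);v=RR.inv().apply(v)
tt=np.linspace(500,1600,22001);P=c+tt[:,None]*v;r=np.linalg.norm(P-A,axis=1)
k=[j for j in range(len(tt)-1) if (r[j]-107)*(r[j+1]-107)<0];print("hole_b",[np.round(P[j]) for j in k])
for nm,p in(("tl",(614,217)),("tr",(648,245)),("bl",(549,297)),("br",(572,331))):
    c,v=ray(D,*d(p));c=RR.inv().apply(c-RT);v=RR.inv().apply(v)
    for z in(16,110): print(nm,z,np.round(c+v*(z-c[2])/v[2])) if (z<50)==(nm[0]=="b") else 0
```

```text
hole_t [ 40.4378618  -15.63509793  99.40366315] [np.float64(3.1371450859246686), np.float64(3.137145085924815)]
hole_b [array([-60., -48.,  82.]), array([-32.,  -1.,  22.])]
tl 110 [ 44.   4. 110.]
tr 110 [ 46. -52. 110.]
bl 16 [-32.  32.  16.]
br 16 [-43. -25.  16.]
```

Run:
```python
from h import *
R=pinch((.5,0,.866),(-.866,0,.5));go(rk((-2.5,-2.6,117)),R)
```

```text
shift [0.2, 5.93, 11.18] turn [0.02, 0.05, -0.24]
```

carry_out(steps=[[[0.1, 1, 2], [0, 0, 0], 1], [[0.2, 2.2, 4.2], [0, 0, 0], 1], [[0.2, 3.5, 6.6], [0, 0, 0], 1], [[0.2, 4.7, 8.9], [0, 0, 0], 1], [[0.2, 5.6, 10.5], [0, 0, 0], 1], [[0.2, 5.9, 11.1], [0, 0, 0], 1], [[0.2, 5.9, 11.1], [0, 0, 0], 1], [[0.2, 5.9, 11.1], [0, 0, 0], 1]])

```text
time_s: 34.85
tcp_pos: [582.5, 151.6, 119.3]
eef_rot: [-1.8, -2.076, 0.556]
force: [1.2, 1.3, -3.4]
finger_gap: 0.132
grip_force: 30.0
```

Run:
```python
from h import *
st()
```

```text
t34.9 tcp [582.5 151.6 119.3] rack [ -2.4  -1.1 119.3] pitch -29.9 z_rack [-0.499 -0.001 -0.867] q [-0.22  0.73 -0.11  1.43 -0.01  1.5  -0.18] gap 11.5 grip 30 F [ 1.3  1.1 -3.4]
```

carry_out(steps=[[[0, 0.18, 0.3], [0, 0, 0], 1], [[0, 0.6, 0.1], [0, 0, 0], 1], [[0, 1.0, -0.2], [0, 0, 0], 1], [[0, 1.5, -0.45], [0, 0, 0], 1], [[0, 2.0, -0.75], [0, 0, 0], 1], [[0, 2.5, -1.05], [0, 0, 0], 1], [[0, 3.0, -1.35], [0, 0, 0], 1], [[0, 3.3, -1.5], [0, 0, 0], 1], [[0, 3.5, -1.6], [0, 0, 0], 1], [[0, 3.5, -1.6], [0, 0, 0], 1], [[0, 3.5, -1.6], [0, 0, 0], 1]])

```text
time_s: 35.77
tcp_pos: [614.5, 156.6, 116.0]
eef_rot: [-1.789, -2.068, 0.573]
force: [-13.4, -2.7, 1.4]
finger_gap: 0.132
grip_force: 41.9
```

Run:
```python
from h import *
st()
```

```text
t35.8 tcp [614.5 156.6 116. ] rack [ 30.   -0.7 116. ] pitch -30.8 z_rack [-0.512 -0.003 -0.859] q [-0.22  0.79 -0.11  1.32 -0.01  1.56 -0.17] gap 11.5 grip 42 F [-13.7  -0.7   1.4]
```

```bash
cat >> h.py <<'E'
def holes(n,box):
    im=manip.get_image(n);cv2.imwrite(f"pics/last_{n}.png",im);g=cv2.cvtColor(im,cv2.COLOR_BGR2GRAY)[box[1]:box[3],box[0]:box[2]]
    g=cv2.resize(g,None,fx=4,fy=4,interpolation=cv2.INTER_CUBIC)
    bh=cv2.morphologyEx(g,cv2.MORPH_BLACKHAT,cv2.getStructuringElement(2,(27,27)))
    m=(bh>25).astype(np.uint8);k,l,st_,ce=cv2.connectedComponentsWithStats(m)
    return [(np.round(ce[j]/4+box[:2],1).tolist(),int(st_[j,4]),st_[j,2:4].tolist(),int(bh[l==j].max())) for j in range(1,k) if 60<st_[j,4]<600]
E
python3 - <<'E'
from h import *
D=manip.camera_info("side")
for l in holes("side",(225,120,340,250)):print(l)
u=np.array([.5,0,.866]);n=np.array([-.866,0,.5])
for f in(-16,-23,-30):
  print(f,[np.round(proj(D,rk(np.array([f,0,10])+s*u+12*n)),1).tolist() for s in(12,118)], "corners",[np.round(proj(D,rk(np.array([f,y,10])+12*n))).tolist() for y in(28,-28)])
E
```

```text
([284.0, 121.3], 166, [17, 14], 70)
([324.9, 122.8], 174, [17, 20], 63)
([257.1, 133.2], 184, [16, 21], 67)
([233.2, 136.9], 201, [23, 22], 66)
([309.3, 152.7], 66, [14, 7], 32)
([327.5, 161.9], 119, [16, 10], 79)
([295.5, 176.0], 217, [24, 17], 87)
([254.3, 177.4], 78, [10, 12], 58)
([245.2, 189.0], 157, [17, 17], 54)
([339.3, 201.9], 260, [5, 63], 66)
([294.3, 203.5], 152, [16, 21], 42)
([271.8, 211.0], 102, [10, 13], 58)
([290.7, 211.1], 110, [12, 13], 60)
([333.9, 215.2], 267, [24, 16], 65)
([273.3, 220.7], 172, [24, 22], 49)
([281.0, 223.8], 222, [19, 20], 54)
([272.0, 225.6], 66, [8, 13], 51)
-16 [[274.3, 210.3], [287.5, 177.1]] corners [[267.0, 208.0], [279.0, 220.0]]
-23 [[272.2, 211.6], [285.4, 178.3]] corners [[265.0, 209.0], [277.0, 221.0]]
-30 [[270.1, 212.8], [283.3, 179.5]] corners [[263.0, 211.0], [275.0, 222.0]]
```

Run:
```python
from h import *
S=manip.get_image("scene");D=manip.get_image("side")
f=lambda I,x,y,w,h:cv2.resize(I[y:y+h,x:x+w],(400,600),interpolation=2)
cv2.imwrite("pics/c9.png",np.clip(np.hstack([f(D,236,130,80,120),f(S,330,160,100,150)])*1.6,0,255).astype(np.uint8))
```

```text
(no output)
```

View pics/c9.png

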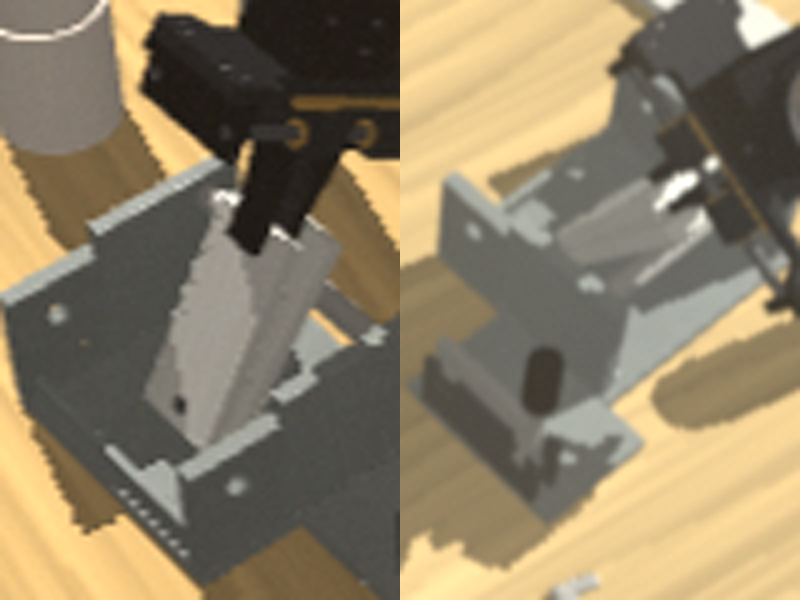

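The left crop (side view) shows plate 1 in hand lying nearly parallel in front of plate 2. The rear finger is wedged between their tops. I'll make plate 1 a little more upright so its foot pushes plate 2's foot home.

carry_out(steps=[[[0, -0.2, 0], [-2, 0, 0], 1], [[0, -0.4, 0], [-4, 0, 0], 1], [[0, -0.67, 0.04], [-6, 0, 0], 1], [[0, -0.67, 0.04], [-6, 0, 0], 1], [[0, -0.67, 0.04], [-6, 0, 0], 1], [[0, -0.67, 0.04], [-6, 0, 0], 1]])

```text
time_s: 36.42
tcp_pos: [613.9, 156.8, 118.8]
eef_rot: [-1.855, -2.142, 0.456]
force: [-1.4, 0.2, 0.4]
finger_gap: 0.132
grip_force: 30.1
```

Run:
```python
from h import *
s,R=st();T=RR.inv().apply(s["tcp_pos"]-RT);zr=(RR.inv()*R).as_matrix();u=-zr[:,2];n=-zr[:,1];print("foot back",T-116*u-6*n)
D=manip.camera_info("side")
for l in holes("side",(250,160,310,235)):print(l)
```

```text
t36.4 tcp [613.9 156.8 118.8] rack [ 29.5  -0.5 118.8] pitch -24.0 z_rack [-0.406 -0.001 -0.914] q [-0.22  0.72 -0.11  1.41  0.    1.43 -0.18] gap 11.5 grip 30 F [-1.3  0.4  0.4]
foot back [-12.15203541  -0.58990767  10.38248102]
([308.0, 160.5], 74, [16, 5], 84)
([278.4, 165.7], 404, [30, 22], 73)
([295.5, 175.3], 397, [33, 20], 123)
([254.3, 177.4], 81, [10, 12], 58)
([286.3, 179.7], 88, [13, 10], 50)
([294.9, 204.3], 114, [13, 16], 49)
([274.1, 210.1], 93, [9, 14], 55)
([290.9, 211.0], 90, [9, 13], 57)
([281.0, 223.8], 213, [19, 20], 53)
([272.0, 225.6], 62, [8, 12], 50)
```

carry_out(steps=[[[0, 0, 0], [0, 0, 0], 0.55], [[0, 0, 0], [0, 0, 0], 0.55], [[0, 0, 0], [0, 0, 0], 0.55], [[0, 0, -1], [0, 0, 0], 0.55], [[0, 0, -2.5], [0, 0, 0], 0.55], [[0, 0, -5], [0, 0, 0], 0.55], [[0, 0, -9], [0, 0, 0], -1], [[0, -4, -13], [0, 0, 0], -1], [[0, -8, -16], [0, 0, 0], -1], [[0, -11, -16], [0, 0, 0], -1], [[0, -11, -16], [0, 0, 0], -1], [[0, -11, -16], [0, 0, 0], -1]])

```text
time_s: 37.47
tcp_pos: [579.2, 152.2, 313.3]
eef_rot: [-1.859, -2.148, 0.446]
force: [0.7, 0.6, 0.2]
finger_gap: 0.592
grip_force: 0.0
```

Run:
```python
from h import *
st()
D=manip.camera_info("side");S=manip.camera_info("scene")
print("side",*holes("side",(250,160,310,235)),sep="\n");print("scene",*holes("scene",(340,170,425,250)),sep="\n")
u=np.array([.5,0,.866]);n=np.array([-.866,0,.5])
for f in(-2,-16,-20):
  for I in(D,S):print(f,[np.round(proj(I,rk(np.array([f,0,10])+s*u+12*n)),1).tolist() for s in(12,118)],"cor",[np.round(proj(I,rk(np.array([f,y,10])+s*u+12*n)),1).tolist() for y,s in((28,130),(-28,130),(28,0),(-28,0))])
```

```text
t37.5 tcp [579.2 152.2 313.3] rack [ -5.6  -0.  313.3] pitch -23.4 z_rack [-0.398 -0.    -0.918] q [-0.23  0.51 -0.11  1.31 -0.02  1.72 -0.19] gap 51.5 grip 0 F [0.8 0.5 0.2]
side
([254.3, 177.3], 71, [10, 12], 53)
([286.9, 178.5], 138, [13, 14], 71)
([306.5, 196.8], 122, [16, 11], 65)
([294.5, 203.7], 110, [14, 16], 39)
([272.2, 211.2], 97, [9, 13], 50)
([290.8, 211.1], 99, [10, 13], 56)
([280.1, 216.4], 73, [13, 15], 31)
([274.4, 220.5], 76, [13, 10], 45)
([281.0, 223.9], 204, [19, 20], 47)
scene
([422.5, 172.0], 124, [14, 11], 67)
([394.6, 183.4], 125, [13, 14], 38)
([421.6, 200.6], 89, [11, 12], 37)
([362.0, 202.2], 250, [33, 19], 31)
([350.4, 215.7], 125, [14, 15], 37)
([341.0, 248.8], 85, [12, 11], 42)
-2 [[278.4, 207.8], [291.8, 174.6]] cor [[286.9, 165.2], [299.9, 176.4], [270.9, 205.8], [283.1, 217.3]]
-2 [[382.6, 218.4], [402.3, 209.7]] cor [[412.6, 202.6], [396.8, 214.6], [387.8, 213.8], [373.0, 224.8]]
-16 [[274.3, 210.3], [287.5, 177.1]] cor [[282.7, 167.6], [295.6, 178.9], [266.8, 208.2], [279.0, 219.8]]
-16 [[378.8, 215.1], [398.2, 206.2]] cor [[408.4, 199.2], [392.6, 211.1], [384.1, 210.6], [369.3, 221.6]]
-20 [[273.1, 211.0], [286.3, 177.8]] cor [[281.5, 168.2], [294.4, 179.6], [265.6, 208.9], [277.8, 220.5]]
-20 [[377.7, 214.2], [397.0, 205.2]] cor [[407.2, 198.3], [391.4, 210.1], [383.1, 209.7], [368.3, 220.7]]
```

Run:
```python
from h import *
L=plates();print(*L,sep="\n")
p,R=tg(431.3,-372.5,-7.7);go(p+[0,0,80],R)
s=manip.observe();print(s["time_s"]);print("side",*[h for h in holes("side",(265,170,292,215))],sep="\n")
```

```text
('scene', 430.8, -372.2, 129, 55, -7.7)
('scene', 630.8, 476.8, 130, 54, -59.3)
('scene', 448.9, 347.6, 130, 54, 10.2)
('side', 431.9, -373.0, 131, 54, -7.7)
('side', 448.3, 345.2, 128, 55, 10.0)
shift [-50.31, -9.22, 28.35] turn [15.3, -2.38, 103.33]
37.6667
side
([290.0, 171.3], 156, [21, 17], 47)
([286.9, 178.5], 136, [12, 15], 73)
([272.2, 211.3], 98, [9, 13], 52)
([290.9, 211.8], 135, [10, 22], 60)
```

carry_out(steps=[[[-4, 0, 0], [1, 0, 7], -1], [[-8, 0, 0], [2, 0, 14], -1], [[-12, -1, 0], [3, 0, 21], -1], [[-16, -2, 0], [4, 0, 28], -1], [[-20, -3, 0], [5, 0, 35], -1], [[-24, -4, 2], [6, -1, 42], -1], [[-28, -5, 4], [7, -1, 49], -1], [[-32, -6, 6], [8, -1, 56], -1], [[-36, -7, 9], [9, -1, 63], -1], [[-40, -8, 12], [10, -1, 70], -1], [[-44, -9, 15], [11, -2, 77], -1], [[-48, -9.2, 18], [13, -2, 84], -1], [[-50.3, -9.2, 21], [14, -2, 91], -1], [[-50.3, -9.2, 24], [15, -2.4, 98], -1], [[-50.3, -9.2, 27], [15.3, -2.4, 103.3], -1], [[-50.3, -9.2, 28.3], [15.3, -2.4, 103.3], -1], [[-50.3, -9.2, 28.3], [15.3, -2.4, 103.3], -1], [[-50.3, -9.2, 28.3], [15.3, -2.4, 103.3], -1], [[-50.3, -9.2, 28.3], [15.3, -2.4, 103.3], -1], [[-50.3, -9.2, 28.3], [15.3, -2.4, 103.3], -1]])

```text
time_s: 39.38
tcp_pos: [456.0, -374.7, 90.2]
eef_rot: [-2.955, 0.193, 0.923]
force: [0.0, -0.1, -0.2]
finger_gap: 0.998
grip_force: 0.0
```

Run:
```python
from h import *
st();p,R=tg(431.3,-372.5,-7.7);go(p+[0,0,25],R);go(p,R)
print(*[l for l in plates() if abs(l[2]+372)<60],sep="\n")
```

```text
t39.4 tcp [ 456.  -374.7   90.2] rack [-203.1 -503.8   90.2] pitch -33.7 z_rack [-0.548  0.155 -0.822] q [ 0.23  0.8   0.45  1.5  -0.04  1.44 -1.04] gap 86.8 grip 0 F [-0.  -0.1 -0.2]
shift [3.08, 0.11, 4.95] turn [0.11, -0.3, 0.19]
shift [4.51, 0.11, 7.0] turn [0.11, -0.3, 0.19]
('side', 431.5, -373.2, 130, 55, -7.8)
```

carry_out(steps=[[[1.5, 0.1, 2.5], [0, 0, 0], -1], [[3.1, 0.1, 5], [0, -0.3, 0.2], -1], [[4, 0.1, 6.3], [0, -0.3, 0.2], -1], [[4.5, 0.1, 7], [0, -0.3, 0.2], -1], [[4.5, 0.1, 7], [0, -0.3, 0.2], -1], [[4.5, 0.1, 7], [0, -0.3, 0.2], -1]])

```text
time_s: 39.98
tcp_pos: [451.1, -375.6, 6.5]
eef_rot: [-2.951, 0.201, 0.935]
force: [0.5, 0.2, 0.5]
finger_gap: 1.001
grip_force: 0.1
```

Run:
```python
from h import *
st();p,R=tg(431.3,-372.5,-7.7);go(p,R)
```

```text
t40.0 tcp [ 451.1 -375.6    6.5] rack [-208.  -503.9    6.5] pitch -34.1 z_rack [-0.554  0.158 -0.818] q [ 0.24  0.9   0.43  1.53 -0.07  1.32 -1.05] gap 87.1 grip 0 F [0.5 0.2 0.5]
shift [0.13, -0.04, -0.15] turn [0.03, 0.16, -0.09]
```

carry_out(steps=[[[0, 0, 0], [0, 0, 0], 1], [[0, 0, 0], [0, 0, 0], 1], [[0, 0, 0], [0, 0, 0], 1], [[0, 0, 0], [0, 0, 0], 1], [[0, 0, 0], [0, 0, 0], 1], [[0, 0, 0], [0, 0, 0], 1], [[0, 0, 0], [0, 0, 0], 1], [[0, 0, 0], [0, 0, 0], 1], [[0, 0, 0], [0, 0, 0], 1], [[-1, 0, -1.6], [0, 3, 0], 1], [[-2, 0, -3], [0, 8, 0], 1], [[-3, 0, -4.5], [0, 13, 0], 1], [[-4, 0, -6], [0, 18, 0], 1], [[-5, 0, -7.5], [0, 23, 0], 1], [[-6, 0, -9], [0, 28, 0], 1], [[-7.5, 0, -11], [0, 33, 0], 1], [[-9, 0, -13], [0, 38, 0], 1], [[-10, 0, -14], [0, 43, 0], 1], [[-10, 0, -14], [0, 43, 0], 1], [[-10, 0, -14], [0, 43, 0], 1]])

```text
time_s: 41.65
tcp_pos: [448.0, -375.3, 178.0]
eef_rot: [3.117, -0.216, 0.212]
force: [-0.5, -0.6, -0.9]
finger_gap: 0.637
grip_force: 30.0
```

Run:
```python
from h import *
st();go(rk((-4,0,200)),down(-np.pi/2+YAW,25))
print("side",*[h for h in holes("side",(255,160,310,220))],sep="\n")
```

```text
t41.6 tcp [ 448.  -375.3  178. ] rack [-211.1 -503.2  178. ] pitch 7.5 z_rack [ 0.13  -0.038 -0.991] q [ 0.36  0.32  0.37  1.91 -0.26  0.84 -0.84] gap 55.5 grip 30 F [-0.6 -0.5 -0.9]
shift [6.12, -54.1, -1.42] turn [4.62, 17.11, -15.56]
side
([286.9, 178.5], 151, [13, 15], 82)
([301.0, 190.5], 62, [14, 18], 36)
([306.5, 196.7], 133, [17, 13], 73)
([294.3, 203.5], 159, [15, 21], 43)
([299.1, 208.5], 123, [18, 12], 37)
```

carry_out(steps=[[[0, -1, -2], [0, 2, -1], 1], [[0, -4, -3], [1, 5, -3], 1], [[1, -8, -3], [2, 9, -6], 1], [[1, -12, -3], [3, 13, -9], 1], [[2, -16, -3], [4, 17, -12], 1], [[2, -20, -3], [4.6, 17, -15], 1], [[3, -24, -3], [4.6, 17, -15.5], 1], [[3, -28, -3], [4.6, 17, -15.5], 1], [[4, -32, -3], [4.6, 17, -15.5], 1], [[4, -36, -3], [4.6, 17, -15.5], 1], [[5, -40, -3], [4.6, 17, -15.5], 1], [[5.5, -44, -2.5], [4.6, 17, -15.5], 1], [[6, -48, -2], [4.6, 17, -15.5], 1], [[6.1, -52, -1.4], [4.6, 17, -15.5], 1], [[6.1, -54.1, -1.4], [4.6, 17, -15.5], 1], [[6.1, -54.1, -1.4], [4.6, 17, -15.5], 1], [[6.1, -54.1, -1.4], [4.6, 17, -15.5], 1], [[6.1, -54.1, -1.4], [4.6, 17, -15.5], 1]])

```text
time_s: 43.2
tcp_pos: [580.3, 152.7, 197.2]
eef_rot: [-3.033, -0.221, -0.663]
force: [-0.8, -1.2, -1.4]
finger_gap: 0.641
grip_force: 30.0
```

```bash
sed -i 's/def chk(off,h)/def chk(off,h,beta=35)/; s/P=plate_pts(off,h);i=/P=plate_pts(off,h,beta);i=/' h.py
python3 - <<'E'
from h import *
st();go(rk((0,0,95)),down(-np.pi/2+YAW,24.4));chk(20,6.5,34.1)
E
```

```text
t43.2 tcp [580.3 152.7 197.2] rack [ -4.4   0.3 197.2] pitch 24.7 z_rack [ 0.417 -0.001 -0.909] q [-0.39  0.2   0.02  2.07  0.21  0.47 -1.97] gap 55.7 grip 30 F [-1.  -1.1 -1.4]
shift [-3.86, 0.02, 9.48] turn [0.05, -0.26, 0.09]
expect [[250.0, 234.0], [388.0, 234.0], [246.0, 258.0], [392.0, 258.0]]
seen box (235, 206, 155, 62) exp box [246. 234. 146.  24.]
(65, 0, 28) [ 24.5 -27.6 232.4]
(65, 12, 28) [ 14.2 -27.6 238.6]
(-65, 0, 28) [-42.9 -27.8 121.2]
(-65, 12, 28) [-53.2 -27.8 127.5]
```

carry_out(steps=[[[-1, 0, 2.2], [0, -0.2, 0], 1], [[-2, 0, 4.6], [0, -0.2, 0], 1], [[-3, 0, 7], [0, -0.2, 0], 1], [[-3.7, 0, 9], [0, -0.2, 0], 1], [[-3.9, 0, 9.5], [0, -0.2, 0], 1], [[-3.9, 0, 9.5], [0, -0.2, 0], 1], [[-4.1, 0, 9.9], [0, -0.2, 0], 1], [[-4.2, 0, 10.2], [0, -0.2, 0], 1], [[-4.2, 0, 10.2], [0, -0.2, 0], 1], [[-4.2, 0, 10.2], [0, -0.2, 0], 1]])

```text
time_s: 44.08
tcp_pos: [586.4, 153.2, 90.6]
eef_rot: [-3.03, -0.218, -0.667]
force: [0.2, -0.4, -1.7]
finger_gap: 0.636
grip_force: 30.0
```

Run:
```python
from h import *
st()
for k,X in plate_pts(20,6.5,34.1).items():
  if k[2]>0:print(k,np.round(RR.inv().apply(X-RT),1))
print("side",*[h for h in holes("side",(255,160,310,230))],sep="\n")
```

```text
t44.1 tcp [586.4 153.2  90.6] rack [ 1.8 -0.1 90.6] pitch 24.8 z_rack [ 0.42   0.    -0.908] q [-0.41  0.37  0.04  2.15  0.38  0.22 -2.15] gap 55.3 grip 30 F [ 0.2 -0.4 -1.7]
(65, 0, 28) [ 30.5 -28.1 125.7]
(65, 12, 28) [ 20.3 -28.1 131.9]
(-65, 0, 28) [-36.6 -28.   14.4]
(-65, 12, 28) [-46.8 -28.   20.6]
side
([277.1, 172.6], 89, [10, 13], 41)
([306.5, 196.7], 119, [16, 11], 68)
([294.4, 203.5], 125, [14, 19], 38)
([269.0, 212.8], 102, [10, 13], 52)
([270.6, 221.6], 173, [18, 16], 50)
([262.8, 228.1], 254, [24, 20], 52)
```

carry_out(steps=[[[0, 0, 0.3], [0, -1, 0], 1], [[0, 0, 0.5], [0, -1.5, 0], 1], [[0.05, 0, 0.62], [0, -1.5, 0], 1], [[0.05, 0, 0.62], [0, -1.5, 0], 1], [[0.05, 0, 0.62], [0, -1.5, 0], 1]])

```text
time_s: 44.55
tcp_pos: [589.1, 154.0, 84.6]
eef_rot: [-3.041, -0.22, -0.627]
force: [-2.2, -0.2, 2.0]
finger_gap: 0.637
grip_force: 30.0
```

Run:
```python
from h import *
st()
for k,X in plate_pts(20,6.5,34.1).items():
  if k[2]>0:print(k,np.round(RR.inv().apply(X-RT),1))
```

```text
t44.5 tcp [589.1 154.   84.6] rack [ 4.5  0.4 84.6] pitch 23.3 z_rack [ 0.395  0.    -0.919] q [-0.38  0.39  0.01  2.13  0.36  0.25 -2.13] gap 55.4 grip 30 F [-2.2  0.1  2. ]
(65, 0, 28) [ 34.2 -27.6 119. ]
(65, 12, 28) [ 24.1 -27.6 125.5]
(-65, 0, 28) [-35.8 -27.6   9.5]
(-65, 12, 28) [-45.9 -27.6  16. ]
```

carry_out(steps=[[[0, 0, -0.05], [0, 0, 0], -1], [[0, 0, -0.05], [0, 0, 0], -1], [[0, 0, -0.05], [0, 0, 0], -1], [[0, 0, -0.05], [0, 0, 0], -1], [[0, 0, -0.05], [0, 0, 0], -1], [[0, 0, -0.05], [0, 0, 0], -1], [[0, 0, -2], [0, 0, 0], -1], [[0, 0, -5], [0, 0, 0], -1], [[0, 0, -9], [0, 0, 0], -1], [[0, 0, -13], [0, 0, 0], -1], [[0, 0, -16], [0, 0, 0], -1], [[0, 0, -16], [0, 0, 0], -1], [[0, 0, -16], [0, 0, 0], -1]])

```text
time_s: 45.63
tcp_pos: [526.8, 145.1, 232.9]
eef_rot: [-3.039, -0.22, -0.631]
force: [-0.4, 0.3, -0.6]
finger_gap: 1.001
grip_force: 0.0
```

Run:
```python
from h import *
st();L=plates();print(*L,sep="\n")
p,R=tg(448.6,346.4,10.0);go(p+[0,0,60],R)
print("side",*[h for h in holes("side",(255,160,310,230))],sep="\n")
```

```text
t45.6 tcp [526.8 145.1 232.9] rack [-58.5   0.5 232.9] pitch 23.4 z_rack [ 0.398  0.001 -0.917] q [-0.29  0.08 -0.12  2.11  0.21  0.57 -1.99] gap 87.1 grip 0 F [-0.3  0.3 -0.6]
('scene', 570.8, 224.3, 67, 49, -82.2)
('scene', 641.7, 446.6, 70, 52, -18.2)
('scene', 448.8, 347.6, 130, 54, 10.0)
('side', 448.3, 345.2, 128, 55, 10.0)
shift [-8.71, -21.16, 13.96] turn [-0.15, -58.1, -1.78]
side
([283.1, 181.6], 164, [13, 19], 70)
([306.5, 196.8], 119, [16, 11], 66)
([294.3, 203.6], 130, [16, 20], 39)
([290.7, 211.1], 102, [11, 13], 58)
([268.4, 214.2], 97, [9, 14], 52)
([277.3, 218.2], 115, [16, 14], 34)
([268.6, 222.6], 352, [39, 31], 65)
([281.0, 223.8], 203, [19, 18], 48)
([262.9, 228.1], 249, [24, 19], 51)
```

carry_out(steps=[[[-1, -4, 0], [0, -6, 0], -1], [[-2, -8, 0], [0, -12, 0], -1], [[-3, -12, 1], [0, -18, 0], -1], [[-4, -16, 2], [0, -25, 0], -1], [[-5, -20, 4], [0, -32, -1], -1], [[-6, -21.1, 7], [0, -39, -1], -1], [[-8, -21.1, 10], [0, -46, -1.8], -1], [[-8.7, -21.1, 13], [0, -53, -1.8], -1], [[-8.7, -21.1, 14], [0, -58, -1.8], -1], [[-8.7, -21.1, 14], [0, -58, -1.8], -1], [[-8.7, -21.1, 14], [0, -58, -1.8], -1], [[-8.7, -21.1, 14], [0, -58, -1.8], -1], [[-8.7, -21.1, 14], [0, -58, -1.8], -1]])

```text
time_s: 46.87
tcp_pos: [470.7, 351.3, 69.9]
eef_rot: [2.943, 0.262, -0.918]
force: [-0.1, 0.1, 0.7]
finger_gap: 0.999
grip_force: 0.0
```

Run:
```python
from h import *
st();p,R=tg(448.6,346.4,10.0);go(p+[0,0,25],R);go(p,R)
print(*[l for l in plates() if abs(l[2]-346)<60],sep="\n")
```

```text
t46.9 tcp [470.7 351.3  69.9] rack [-84.4 212.6  69.9] pitch -34.6 z_rack [-0.568 -0.015 -0.823] q [-0.43  0.8  -0.26  1.47 -0.09  1.43 -2.02] gap 86.9 grip 0 F [-0.1  0.1  0.7]
shift [2.1, 0.11, 3.15] turn [-0.16, -0.38, 0.24]
shift [3.52, 0.12, 5.21] turn [-0.16, -0.38, 0.24]
('scene', 448.9, 347.7, 130, 54, 10.0)
('side', 448.3, 345.2, 128, 55, 10.0)
```

carry_out(steps=[[[1, 0.1, 1.5], [0, 0, 0], -1], [[2.1, 0.1, 3.1], [0, -0.3, 0.2], -1], [[3, 0.1, 4.4], [0, -0.3, 0.2], -1], [[3.5, 0.1, 5.15], [0, -0.3, 0.2], -1], [[3.5, 0.1, 5.15], [0, -0.3, 0.2], -1], [[3.5, 0.1, 5.15], [0, -0.3, 0.2], 1], [[3.5, 0.1, 5.15], [0, -0.3, 0.2], 1], [[3.5, 0.1, 5.15], [0, -0.3, 0.2], 1], [[3.5, 0.1, 5.15], [0, -0.3, 0.2], 1], [[3.5, 0.1, 5.15], [0, -0.3, 0.2], 1], [[3.5, 0.1, 5.15], [0, -0.3, 0.2], 1], [[3.5, 0.1, 5.15], [0, -0.3, 0.2], 1], [[3.5, 0.1, 5.15], [0, -0.3, 0.2], 1], [[3.5, 0.1, 5.15], [0, -0.3, 0.2], 1], [[3.5, 0.1, 5.15], [0, -0.3, 0.2], 1]])

```text
time_s: 48.22
tcp_pos: [470.7, 349.5, 5.9]
eef_rot: [2.937, 0.254, -0.929]
force: [-0.2, 1.2, 5.2]
finger_gap: 0.639
grip_force: 30.7
```

carry_out(steps=[[[-1, 0, -1.6], [0, 3, 0], 1], [[-2, 0, -3], [0, 8, 0], 1], [[-3, 0, -4.5], [0, 13, 0], 1], [[-4, 0, -6], [0, 18, 0], 1], [[-5, 0, -7.5], [0, 23, 0], 1], [[-6, 0, -9], [0, 28, 0], 1], [[-7.5, 0, -11], [0, 33, 0], 1], [[-9, 0, -13], [0, 38, 0], 1], [[-10, 0, -14], [0, 43, 0], 1], [[-10, 0, -14], [0, 43, 0], 1], [[-10, 0, -14], [0, 43, 0], 1]])

```text
time_s: 49.13
tcp_pos: [468.3, 348.8, 177.7]
eef_rot: [-3.11, -0.271, -0.214]
force: [-0.2, -0.1, -1.8]
finger_gap: 0.64
grip_force: 30.0
```

Run:
```python
from h import *
st();go(rk((-14,0,200)),down(-np.pi/2+YAW,22.5))
print("side",*[h for h in holes("side",(255,160,310,230))],sep="\n")
```

```text
t49.1 tcp [468.3 348.8 177.7] rack [-87.1 210.5 177.7] pitch 7.9 z_rack [ 0.137  0.005 -0.991] q [-0.61  0.32 -0.18  1.89  0.18  0.84 -2.29] gap 55.7 grip 30 F [-0.2 -0.  -1.8]
shift [6.92, 21.26, -1.32] turn [-0.49, 14.64, 1.65]
side
([283.1, 181.6], 173, [13, 20], 71)
([306.5, 196.8], 120, [16, 11], 65)
([294.4, 203.6], 120, [15, 19], 38)
([290.7, 211.1], 103, [11, 13], 58)
([268.3, 214.1], 105, [10, 14], 52)
([277.5, 218.0], 122, [16, 16], 35)
([268.8, 222.7], 330, [38, 31], 64)
([281.0, 223.8], 199, [19, 19], 48)
([262.9, 228.1], 237, [23, 19], 49)
```

carry_out(steps=[[[0, 1, -2], [0, 2, 0], 1], [[1, 4, -3], [0, 5, 0], 1], [[2, 7, -3], [0, 9, 0], 1], [[3, 10, -3], [0, 13, 1], 1], [[4, 14, -3], [-0.5, 15, 1.6], 1], [[5, 18, -2], [-0.5, 15, 1.6], 1], [[6.5, 20, -1.3], [-0.5, 15, 1.6], 1], [[7, 21.2, -1.3], [-0.5, 15, 1.6], 1], [[7, 21.2, -1.3], [-0.5, 15, 1.6], 1], [[7, 21.2, -1.3], [-0.5, 15, 1.6], 1], [[7, 21.2, -1.3], [-0.5, 15, 1.6], 1]])

```text
time_s: 50.1
tcp_pos: [571.8, 152.2, 198.4]
eef_rot: [-3.045, -0.219, -0.612]
force: [-0.0, -0.4, -1.5]
finger_gap: 0.637
grip_force: 30.0
```

Run:
```python
from h import *
st();go(rk((-11,0,96)),down(-np.pi/2+YAW,23));chk(22.3,5.9,35)
```

```text
t50.1 tcp [571.8 152.2 198.4] rack [-12.9   1.  198.4] pitch 22.7 z_rack [ 0.386 -0.    -0.922] q [-0.33  0.19 -0.06  2.05  0.21  0.52 -1.97] gap 55.4 grip 30 F [-0.1 -0.3 -1.5]
shift [-3.79, 0.1, 9.52] turn [0.01, 0.27, -0.02]
expect [[250.0, 240.0], [388.0, 240.0], [247.0, 264.0], [391.0, 264.0]]
seen box (247, 230, 143, 49) exp box [247. 240. 145.  25.]
(65, 0, 28) [ 14.9 -27.  231.4]
(65, 12, 28) [  4.8 -27.  237.8]
(-65, 0, 28) [-54.5 -27.  121.5]
(-65, 12, 28) [-64.6 -27.  127.9]
```

carry_out(steps=[[[-1, 0.1, 2.4], [0, 0.3, 0], 1], [[-2, 0.1, 5], [0, 0.3, 0], 1], [[-3, 0.1, 7.5], [0, 0.3, 0], 1], [[-3.7, 0.1, 9.2], [0, 0.3, 0], 1], [[-3.8, 0.1, 9.5], [0, 0.3, 0], 1], [[-3.8, 0.1, 9.5], [0, 0.3, 0], 1], [[-4, 0.1, 9.9], [0, 0.3, 0], 1], [[-4.1, 0.1, 10.2], [0, 0.3, 0], 1], [[-4.1, 0.1, 10.45], [0, 0.3, 0], 1], [[-4.1, 0.1, 10.45], [0, 0.3, 0], 1], [[-4.1, 0.1, 10.45], [0, 0.3, 0], 1]])

```text
time_s: 51.07
tcp_pos: [575.5, 151.2, 88.2]
eef_rot: [-3.041, -0.217, -0.625]
force: [-1.6, 0.4, 1.0]
finger_gap: 0.638
grip_force: 30.0
```

Run:
```python
from h import *
st()
for k,X in plate_pts(22.3,5.9,35).items():
  if k[2]>0:print(k,np.round(RR.inv().apply(X-RT),1))
```

```text
t51.1 tcp [575.5 151.2  88.2] rack [-9.4 -0.5 88.2] pitch 23.2 z_rack [ 0.395 -0.    -0.919] q [-0.4   0.36  0.03  2.15  0.35  0.24 -2.12] gap 55.5 grip 30 F [-1.6  0.6  1. ]
(65, 0, 28) [ 18.  -28.5 121.4]
(65, 12, 28) [  7.8 -28.5 127.7]
(-65, 0, 28) [-50.4 -28.4  10.9]
(-65, 12, 28) [-60.6 -28.4  17.2]
```

carry_out(steps=[[[0, 0, 0], [0, 0, 0], -1], [[0, 0, 0], [0, 0, 0], -1], [[0, 0, 0], [0, 0, 0], -1], [[0, 0, 0], [0, 0, 0], -1], [[0, 0, 0], [0, 0, 0], -1], [[0, 0, 0], [0, 0, 0], -1], [[0, 0, -2], [0, 0, 0], -1], [[0, 0, -5], [0, 0, 0], -1], [[0, 0, -9], [0, 0, 0], -1], [[0, 0, -13], [0, 0, 0], -1], [[0, 3, -13], [0, -6, 0], -1], [[0, 6, -13], [0, -12, 0], -1], [[0, 10, -13], [0, -18, 0], -1], [[0, 14, -13], [0, -23, 0], -1], [[0, 18, -13], [0, -23, 0], -1], [[0, 22, -13], [0, -23, 0], -1], [[0, 26, -13], [0, -23, 0], -1], [[0, 26, -13], [0, -23, 0], -1], [[0, 26, -13], [0, -23, 0], -1], [[0, 26, -13], [0, -23, 0], -1]])

```text
time_s: 52.73
tcp_pos: [561.5, -113.1, 206.8]
eef_rot: [-3.133, -0.224, -0.005]
force: [0.4, 0.1, 0.2]
finger_gap: 1.001
grip_force: 0.0
```

Run:
```python
from h import *
st()
print("side",*[h for h in holes("side",(255,160,310,230))],sep="\n")
def bar(n,box):
    im=manip.get_image(n);cv2.imwrite(f"pics/bar_{n}.png",im)
    c=im[box[1]:box[3],box[0]:box[2]];h=cv2.cvtColor(c,cv2.COLOR_BGR2HSV)
    m=((h[...,1]<70)|(h[...,2]<55)).astype(np.uint8)
    k,l,s_,ce=cv2.connectedComponentsWithStats(m,connectivity=8);j=1+s_[1:,4].argmax()
    p=np.argwhere(l==j)[:,::-1]+box[:2];I=manip.camera_info(n)
    P=np.array([onz(I,x,11)[:2] for x in p]);v=h[p[:,1]-box[1],p[:,0]-box[0],2]
    for y0 in range(-250,70,20):
        q=(P[:,1]>=y0)&(P[:,1]<y0+20)
        if q.sum():print(n,y0+10,"x %.1f w %.1f n%d v%.0f"%(P[q,0].mean(),np.ptp(P[q,0]),q.sum(),np.median(v[q])))
bar("scene",(215,190,320,250)); bar("side",(230,255,305,355))
```

```text
t52.7 tcp [ 561.5 -113.1  206.8] rack [ -61.2 -260.   206.8] pitch 0.2 z_rack [ 0.003  0.001 -1.   ] q [ 0.08  0.31  0.06  1.81 -0.02  1.02 -1.28] gap 87.1 grip 0 F [0.4 0.  0.2]
side
([288.9, 170.2], 144, [16, 14], 64)
([283.7, 172.3], 272, [33, 20], 75)
([278.7, 174.4], 264, [33, 21], 69)
([279.0, 184.4], 154, [13, 15], 66)
([293.9, 203.0], 153, [14, 22], 37)
([290.7, 211.1], 108, [11, 13], 61)
([264.2, 217.0], 135, [12, 15], 74)
([263.5, 222.8], 447, [54, 49], 61)
([272.8, 220.8], 126, [17, 17], 36)
([281.0, 223.8], 218, [19, 20], 52)
([262.9, 228.1], 261, [25, 20], 54)
scene -80 x 409.5 w 13.0 n19 v71
scene -60 x 406.5 w 13.1 n29 v72
scene -40 x 405.7 w 13.2 n30 v88
scene -20 x 405.9 w 13.2 n29 v82
scene 0 x 405.1 w 16.3 n34 v82
scene 20 x 411.9 w 42.8 n74 v50
scene 40 x 396.2 w 44.8 n65 v54
scene 60 x 392.0 w 15.1 n17 v71
side -220 x 407.2 w 24.9 n61 v35
side -200 x 407.8 w 25.9 n89 v57
side -180 x 408.0 w 25.4 n84 v57
side -160 x 409.1 w 22.9 n69 v57
side -140 x 408.6 w 11.5 n36 v114
side -120 x 408.3 w 11.6 n38 v116
side -100 x 407.8 w 11.7 n34 v114
side -80 x 407.6 w 11.8 n36 v112
side -60 x 407.5 w 11.7 n35 v112
side -40 x 407.5 w 11.2 n32 v112
side -20 x 407.0 w 11.3 n32 v111
side 0 x 406.7 w 11.4 n30 v113
side 20 x 406.5 w 11.3 n31 v117
side 40 x 406.6 w 9.2 n20 v128
```

Run:
```python
from h import *
D=manip.camera_info("side");S=manip.camera_info("scene")
for n,I,f in(("side",D,"pics/bar_side.png"),("scene",S,"pics/scene0.png")):
    g=cv2.cvtColor(cv2.imread(f),cv2.COLOR_BGR2GRAY).astype(float)
    o=[]
    for y in range(-240,66,3):
        x=407.3-.0105*(y+40) if n=="side" else 405.8-.0105*(y+40)
        o.append((y,int(cv2.getRectSubPix(g.astype(np.float32),(1,1),tuple(map(float,proj(I,(x,y,17 if y>-150 else 20)))))[0,0])))
    print(n,o[:32],o[-12:])
go((407.5,-172,100),down(.01));go((407.5,-172,3),down(.01))
```

```text
side [(-240, 59), (-237, 58), (-234, 58), (-231, 51), (-228, 33), (-225, 30), (-222, 30), (-219, 38), (-216, 53), (-213, 54), (-210, 54), (-207, 54), (-204, 54), (-201, 54), (-198, 54), (-195, 54), (-192, 55), (-189, 54), (-186, 54), (-183, 54), (-180, 54), (-177, 54), (-174, 53), (-171, 54), (-168, 54), (-165, 54), (-162, 54), (-159, 55), (-156, 91), (-153, 117), (-150, 118), (-147, 118)] [(30, 129), (33, 130), (36, 129), (39, 131), (42, 127), (45, 121), (48, 112), (51, 112), (54, 112), (57, 112), (60, 111), (63, 112)]
scene [(-240, 84), (-237, 87), (-234, 86), (-231, 93), (-228, 90), (-225, 77), (-222, 67), (-219, 59), (-216, 66), (-213, 69), (-210, 69), (-207, 70), (-204, 70), (-201, 70), (-198, 70), (-195, 70), (-192, 70), (-189, 70), (-186, 71), (-183, 71), (-180, 71), (-177, 72), (-174, 73), (-171, 73), (-168, 74), (-165, 74), (-162, 74), (-159, 77), (-156, 91), (-153, 107), (-150, 112), (-147, 112)] [(30, 114), (33, 115), (36, 116), (39, 116), (42, 120), (45, 122), (48, 123), (51, 122), (54, 120), (57, 120), (60, 120), (63, 121)]
shift [-16.16, 3.73, 10.65] turn [0.11, -0.19, -82.21]
shift [-16.19, 3.74, 20.35] turn [0.11, -0.19, -82.21]
```

carry_out(steps=[[[-3, 0.5, 2], [0, 0, -7], -1], [[-6, 1, 4], [0, 0, -14], -1], [[-9, 2, 6], [0, 0, -21], -1], [[-12, 3, 8], [0, 0, -28], -1], [[-15, 3.5, 10], [0, 0, -35], -1], [[-16.2, 3.7, 10.6], [0, 0, -42], -1], [[-16.2, 3.7, 10.6], [0, 0, -49], -1], [[-16.2, 3.7, 10.6], [0, 0, -56], -1], [[-16.2, 3.7, 10.6], [0, 0, -63], -1], [[-16.2, 3.7, 10.6], [0, 0, -70], -1], [[-16.2, 3.7, 10.6], [0, 0, -77], -1], [[-16.2, 3.7, 10.6], [0, 0, -82.2], -1], [[-16.2, 3.7, 10.6], [0, 0, -82.2], -1], [[-16.2, 3.7, 10.6], [0, 0, -82.2], -1], [[-16.2, 3.7, 10.6], [0, 0, -82.2], -1]])

```text
time_s: 54.13
tcp_pos: [407.1, -172.8, 100.7]
eef_rot: [2.213, 2.226, 0.004]
force: [-0.5, 0.4, -0.4]
finger_gap: 1.0
grip_force: 0.0
```

Run:
```python
from h import *
st();go((408,-172,3),down(.01))
```

```text
t54.1 tcp [ 407.1 -172.8  100.7] rack [-222.5 -296.9  100.7] pitch 0.2 z_rack [ 0.004 -0.    -1.   ] q [ 0.47  0.26 -0.18  2.18  0.07  0.7   0.24] gap 87.0 grip 0 F [-0.4  0.5 -0.4]
shift [0.08, 0.06, 9.77] turn [0.21, -0.02, -0.23]
```

carry_out(steps=[[[0.1, 0.1, 3], [0, 0, -0.2], -1], [[0.1, 0.1, 6], [0, 0, -0.2], -1], [[0.1, 0.1, 8.5], [0, 0, -0.2], 0.2], [[0.1, 0.1, 9.7], [0, 0, -0.2], 0.2], [[0.1, 0.1, 9.7], [0, 0, -0.2], 0.2], [[0.1, 0.1, 9.7], [0, 0, -0.2], 0.2], [[0.1, 0.1, 9.7], [0, 0, -0.2], 0.2], [[0.1, 0.1, 9.7], [0, 0, -0.2], 1], [[0.1, 0.1, 9.7], [0, 0, -0.2], 1], [[0.1, 0.1, 9.7], [0, 0, -0.2], 1], [[0.1, 0.1, 9.7], [0, 0, -0.2], 1], [[0.1, 0.1, 9.7], [0, 0, -0.2], 1], [[0.1, 0.1, 9.7], [0, 0, -0.2], 1], [[0.1, 0.1, 9.7], [0, 0, -0.2], 1]])

```text
time_s: 55.3
tcp_pos: [408.3, -172.4, 3.7]
eef_rot: [2.209, 2.231, 0.004]
force: [-0.4, 0.2, 1.5]
finger_gap: 0.247
grip_force: 30.0
```

Run:
```python
from h import *
s,R=st();go((408,-172,3),down(.01));print(R.as_rotvec(),np.degrees(np.arctan2(*R.as_matrix()[[1,0],0])))
# pre-insertion: bar direction along rack +y, at y back 30mm clear of cheek: tip y=-87-25
```

```text
t55.3 tcp [ 408.3 -172.4    3.7] rack [-221.3 -296.7    3.7] pitch 0.2 z_rack [ 0.003 -0.    -1.   ] q [ 0.43  0.45 -0.15  2.24  0.14  0.46  0.18] gap 21.5 grip 30 F [-0.4  0.2  1.5]
shift [0.04, -0.03, 0.07] turn [0.2, -0.02, 0.01]
[2.20860653 2.23106491 0.00421692] 90.5796947942206
```

Run:
```python
from h import *
go(rk((-52,-338,110)),down(YAW));go(rk((-52,-338,52.7)),down(YAW))
```

```text
shift [-1.83, 17.37, -10.57] turn [0.2, -0.0, -7.67]
shift [-1.83, 17.35, -4.84] turn [0.2, -0.0, -7.67]
```

carry_out(steps=[[[0, 0, -1], [0, 0, 0], 1], [[0, 0, -2.5], [0, 0, 0], 1], [[0, 0, -4.5], [0, 0, 0], 1], [[-0.5, 0, -6.5], [0, 0, 0], 1], [[-1, 1, -8.5], [0, 0, 0], 1], [[-2, 2.5, -10.5], [0, 0, -1], 1], [[-3, 4.5, -10.5], [0, 0, -2], 1], [[-3, 6.5, -10.5], [0, 0, -3], 1], [[-3, 8.5, -10.5], [0, 0, -4], 1], [[-3, 10.5, -10.5], [0, 0, -5], 1], [[-3, 12.5, -10.5], [0, 0, -6], 1], [[-3, 14.5, -10.5], [0, 0, -7], 1], [[-2.5, 16, -10.5], [0.2, 0, -7.7], 1], [[-1.8, 17.3, -10.5], [0.2, 0, -7.7], 1], [[-1.8, 17.3, -10.5], [0.2, 0, -7.7], 1], [[-1.8, 17.3, -10.5], [0.2, 0, -7.7], 1], [[-1.8, 17.3, -10.5], [0.2, 0, -7.7], 1]])

```text
time_s: 56.72
tcp_pos: [579.5, -188.7, 108.8]
eef_rot: [-2.054, -2.374, 0.002]
force: [-1.0, -0.2, -3.6]
finger_gap: 0.247
grip_force: 30.0
```

```bash
cat >> h.py <<'E'
def rod(tx=(60,90,120,150,180,205),R_=None):
    """rod axis points: expected (tool x, z -7.3) vs measured: cross-profile centre in scene & side"""
    s=manip.observe();R=Ro.from_rotvec(s["eef_rot"]);ims={n:(manip.camera_info(n),cv2.cvtColor(manip.get_image(n),cv2.COLOR_BGR2HSV).astype(np.float32)) for n in("scene","side")}
    for n,(i,im) in ims.items():
        for x in tx:
            A=proj(i,s["tcp_pos"]+R.apply([x,0,-7.3]));B=proj(i,s["tcp_pos"]+R.apply([x+5,0,-7.3]));d=(B-A)/np.linalg.norm(B-A);p=np.array([-d[1],d[0]])
            k=np.arange(-9,9.01,.5);v=[cv2.getRectSubPix(im[...,1],(1,1),tuple(map(float,A+p*q)))[0,0] for q in k]
            print(n,x,np.round(A,1),np.round(p,2),[int(a) for a in v[::2]])
E
python3 - <<'E'
from h import *
st();rod((60,100,140,180,205))
E
```

```text
t56.7 tcp [ 579.5 -188.7  108.8] rack [ -54.2 -337.4  108.8] pitch -0.1 z_rack [-0.002  0.    -1.   ] q [ 0.39  0.49 -0.2   1.8   0.12  0.87  0.28] gap 21.5 grip 30 F [-1.  -0.1 -3.6]
scene 60 [289.  245.9] [0.58 0.82] [46, 45, 49, 45, 49, 47, 45, 45, 46, 48, 50, 49, 46, 43, 34, 37, 37, 35, 33]
scene 100 [302.1 236.6] [0.58 0.82] [97, 97, 98, 97, 96, 90, 65, 26, 19, 18, 30, 63, 93, 97, 96, 96, 97, 97, 98]
scene 140 [314.8 227.6] [0.58 0.82] [97, 98, 98, 98, 97, 92, 73, 35, 19, 17, 27, 59, 90, 97, 93, 90, 89, 89, 91]
scene 180 [327.2 218.8] [0.58 0.82] [97, 98, 98, 98, 98, 94, 72, 34, 17, 17, 31, 64, 92, 97, 97, 97, 96, 94, 92]
scene 205 [334.8 213.4] [0.58 0.82] [98, 95, 96, 97, 96, 94, 76, 36, 18, 17, 28, 63, 91, 98, 96, 90, 81, 58, 34]
side 60 [330.3 258.7] [ 0.69 -0.73] [28, 27, 27, 31, 23, 24, 27, 44, 59, 66, 96, 91, 91, 90, 82, 94, 92, 95, 100]
side 100 [319.4 248.4] [ 0.69 -0.73] [21, 26, 57, 62, 27, 22, 23, 25, 26, 22, 20, 20, 30, 36, 41, 48, 68, 77, 74]
side 140 [308.7 238.4] [ 0.69 -0.73] [116, 118, 110, 62, 19, 18, 22, 22, 22, 21, 21, 21, 20, 16, 15, 15, 15, 15, 15]
side 180 [298.4 228.6] [ 0.69 -0.73] [19, 22, 20, 20, 19, 18, 20, 20, 23, 21, 18, 18, 18, 18, 10, 15, 18, 20, 18]
side 205 [292.1 222.7] [ 0.69 -0.73] [17, 22, 22, 25, 21, 17, 16, 18, 19, 20, 18, 20, 17, 19, 15, 16, 15, 17, 17]
```

Run:
```python
from h import *
S=manip.camera_info("scene");D=manip.camera_info("side")
for I,n in((S,"scene"),(D,"side")):
    for o in((0,0),(7.5,0),(-7.5,0),(0,7.5),(0,-7.5)):print(n,o,np.round(proj(I,rk((-52+o[0],-87,60+o[1]))),1),end=" ")
    im=cv2.cvtColor(cv2.imread("pics/scene0.png" if n=="scene" else "pics/side0.png"),cv2.COLOR_BGR2GRAY)
    c=proj(I,rk((-52,-87,60))).round().astype(int);print();print(c);print(im[c[1]-6:c[1]+7,c[0]-7:c[0]+8])
go(rk((-52,-338,52.7)),down(YAW))
```

```text
scene (0, 0) [347.6 217.7] scene (7.5, 0) [349.6 219.5] scene (-7.5, 0) [345.6 215.9] scene (0, 7.5) [347.8 215.9] scene (0, -7.5) [347.4 219.4] 
[348 218]
[[ 60  59  59  60  59  60  64  72  84  94  98  99 100 101  97]
 [ 58  59  60  59  60  60  60  61  69  83  94  99  99  99  97]
 [ 59  60  60  60  59  61  61  60  61  69  82  92  97  99  99]
 [ 59  58  60  60  60  64  70  66  61  61  66  79  92  98  99]
 [ 59  60  60  60  61  70  84  83  70  61  61  66  79  92  98]
 [ 58  59  60  59  62  71  88  94  83  65  59  60  66  80  92]
 [ 58  59  59  59  60  67  81  92  88  69  60  59  61  66  77]
 [ 58  59  58  60  59  61  69  78  80  68  60  59  59  60  63]
 [ 59  59  58  59  60  59  61  64  64  61  59  58  59  59  59]
 [ 59  58  58  60  59  59  59  59  59  59  59  59  59  59  59]
 [ 59  59  60  59  59  59  59  59  59  59  59  59  59  59  59]
 [ 60  58  59  59  60  59  60  59  58  59  59  59  59  60  60]
 [ 61  60  59  58  60  59  59  59  59  59  59  60  59  59  59]]
side (0, 0) [283.3 226.5] side (7.5, 0) [285.7 225. ] side (-7.5, 0) [281.  227.9] side (0, 7.5) [283.1 224.6] side (0, -7.5) [283.5 228.4] 
[283 226]
[[85 95 96 96 96 96 96 80 54 43 41 43 43 42 42]
 [94 95 95 96 95 82 55 44 43 43 41 43 42 43 42]
 [95 94 96 80 55 44 43 42 43 42 42 42 42 42 42]
 [95 95 80 53 42 42 41 43 43 43 43 44 42 43 43]
 [79 53 44 42 41 42 43 44 45 41 43 43 43 43 43]
 [49 42 43 43 43 42 53 57 54 47 43 43 43 43 44]
 [42 42 42 42 42 51 78 80 69 53 44 42 43 42 43]
 [41 41 41 42 43 64 87 89 77 56 44 43 43 43 42]
 [42 42 42 43 42 55 78 76 56 45 42 42 42 42 43]
 [42 42 42 41 42 43 44 46 46 43 41 42 42 41 43]
 [42 42 41 41 42 41 42 43 43 43 42 42 43 43 43]
 [44 43 41 41 42 43 42 44 43 43 42 42 41 43 42]
 [41 43 42 43 42 42 41 42 41 43 43 43 43 43 42]]
shift [-0.0, 0.23, 5.63] turn [-0.09, -0.0, -0.03]
```

carry_out(steps=[[[0, 0.25, 2], [0, 0, 0], 1], [[0, 0.25, 4], [0, 0, 0], 1], [[0, 0.25, 5.6], [0, 0, 0], 1], [[0, 0.25, 5.6], [0, 0, 0], 1], [[0, 0.25, 5.6], [0, 0, 0], 1]])

```text
time_s: 57.23
tcp_pos: [582.2, -188.6, 52.7]
eef_rot: [-2.055, -2.374, 0.002]
force: [0.4, 1.6, -2.3]
finger_gap: 0.251
grip_force: 30.0
```

Run:
```python
from h import *
s,R=st();go(rk((-51.7,-338,52.7)),down(YAW));go(rk((-51.7,-278,52.7)),down(YAW));rod((100,140,180,205))
```

```text
t57.2 tcp [ 582.2 -188.6   52.7] rack [ -51.5 -337.7   52.7] pitch -0.1 z_rack [-0.002  0.001 -1.   ] q [ 0.38  0.56 -0.19  1.82  0.14  0.77  0.26] gap 21.9 grip 30 F [ 0.6  1.5 -2.3]
shift [-0.03, -0.02, -0.0] turn [-0.14, -0.05, -0.01]
shift [5.97, -0.02, 0.0] turn [-0.14, -0.05, -0.01]
scene 100 [303.  250.1] [0.59 0.81] [96, 96, 96, 96, 96, 93, 72, 38, 18, 17, 24, 46, 77, 91, 93, 97, 97, 96, 97]
scene 140 [315.3 241.2] [0.59 0.81] [93, 91, 90, 90, 89, 83, 49, 23, 18, 18, 19, 47, 78, 89, 89, 87, 88, 89, 90]
scene 180 [327.3 232.6] [0.59 0.81] [96, 96, 97, 97, 94, 80, 48, 21, 19, 18, 24, 49, 85, 91, 90, 89, 88, 89, 89]
scene 205 [334.6 227.3] [0.59 0.81] [96, 96, 97, 97, 97, 94, 75, 36, 17, 17, 23, 47, 79, 91, 92, 91, 88, 89, 89]
side 100 [320.8 262.2] [ 0.69 -0.72] [33, 55, 108, 118, 119, 118, 119, 97, 37, 23, 20, 22, 48, 106, 117, 117, 106, 93, 86]
side 140 [310.5 252.3] [ 0.69 -0.72] [118, 118, 118, 119, 117, 119, 116, 88, 32, 23, 20, 21, 21, 19, 22, 16, 19, 19, 18]
side 180 [300.5 242.6] [ 0.69 -0.72] [117, 118, 118, 118, 120, 118, 115, 90, 38, 23, 22, 19, 20, 18, 15, 16, 18, 24, 17]
side 205 [294.4 236.8] [ 0.69 -0.72] [118, 116, 114, 117, 117, 118, 117, 88, 35, 21, 19, 21, 21, 19, 19, 18, 17, 14, 17]
```

carry_out(steps=[[[0.5, -0.1, 0.2], [-0.1, 0, 0], 1], [[1.5, -0.1, 0.2], [-0.1, 0, 0], 1], [[2.5, -0.1, 0.2], [-0.1, 0, 0], 1], [[3.2, -0.1, 0.2], [-0.1, 0, 0], 1], [[3.9, -0.1, 0.2], [-0.1, 0, 0], 1], [[4.6, -0.1, 0.2], [-0.1, 0, 0], 1], [[5.3, -0.1, 0.2], [-0.1, 0, 0], 1], [[6, -0.1, 0.2], [-0.1, 0, 0], 1], [[6, -0.1, 0.2], [-0.1, 0, 0], 1], [[6, -0.1, 0.2], [-0.1, 0, 0], 1]])

```text
time_s: 58.17
tcp_pos: [573.9, -128.4, 51.2]
eef_rot: [2.053, 2.376, 0.002]
force: [0.1, -0.0, -3.1]
finger_gap: 0.253
grip_force: 30.0
```

Run:
```python
from h import *
s,R=st();print(s["wrist_torque"]);go(rk((-52,-160,51)),down(YAW))
```

```text
t58.2 tcp [ 573.9 -128.4   51.2] rack [ -51.1 -277.    51.2] pitch 0.1 z_rack [ 0.002  0.    -1.   ] q [ 0.29  0.54 -0.19  1.89  0.15  0.73  0.16] gap 22.0 grip 30 F [ 0.1 -0.  -3.1]
[-0.06550828  0.08207367 -0.00541263]
shift [11.7, -0.07, 0.02] turn [0.09, -0.01, 0.09]
```

carry_out(steps=[[[1, -0.05, 0], [0, 0, 0], 1], [[2.2, -0.07, 0], [0, 0, 0], 1], [[3.4, -0.07, 0], [0, 0, 0], 1], [[4.6, -0.07, 0], [0, 0, 0], 1], [[5.8, -0.07, 0], [0, 0, 0], 1], [[7, -0.07, 0], [0, 0, 0], 1], [[8.2, -0.07, 0], [0, 0, 0], 1], [[9.4, -0.07, 0], [0, 0, 0], 1], [[10.6, -0.07, 0], [0, 0, 0], 1], [[11.7, -0.07, 0], [0, 0, 0], 1], [[11.7, -0.07, 0], [0, 0, 0], 1], [[11.7, -0.07, 0], [0, 0, 0], 1]])

```text
time_s: 59.17
tcp_pos: [556.3, -12.5, 51.2]
eef_rot: [2.053, 2.377, 0.002]
force: [0.9, 0.0, -2.8]
finger_gap: 0.246
grip_force: 30.0
```

Run:
```python
from h import *
s,R=st();print(s["wrist_torque"]);go(rk((-52,-103,51)),down(YAW))
print("side",*[h for h in holes("side",(255,160,310,230))],sep="\n")
```

```text
t59.2 tcp [556.3 -12.5  51.2] rack [ -51.9 -159.7   51.2] pitch 0.1 z_rack [ 0.002  0.    -1.   ] q [ 0.1   0.5  -0.2   1.96  0.15  0.7  -0.04] gap 21.4 grip 30 F [ 0.9 -0.1 -2.8]
[-0.05312152  0.00161039 -0.01722419]
shift [5.67, 0.0, 0.02] turn [0.09, -0.01, 0.13]
side
([270.7, 160.8], 139, [21, 9], 119)
([278.7, 184.4], 119, [11, 14], 61)
([267.4, 213.9], 391, [47, 44], 47)
([264.1, 217.1], 113, [11, 14], 59)
([260.1, 219.5], 157, [29, 26], 39)
```

carry_out(steps=[[[0.8, 0, 0], [0, 0, 0], 1], [[1.6, 0, 0], [0, 0, 0], 1], [[2.4, 0, 0], [0, 0, 0], 1], [[3.2, 0, 0], [0, 0, 0], 1], [[4, 0, 0], [0, 0, 0], 1], [[4.7, 0, 0], [0, 0, 0], 1], [[5.2, 0, 0], [0, 0, 0], 1], [[5.5, 0, 0], [0, 0, 0], 1], [[5.7, 0, 0], [0, 0, 0], 1], [[5.8, 0, 0], [0, 0, 0], 1], [[5.8, 0, 0], [0, 0, 0], 1]])

```text
time_s: 60.13
tcp_pos: [548.1, 42.6, 51.2]
eef_rot: [2.055, 2.373, 0.0]
force: [1.0, -3.9, -1.8]
finger_gap: 0.25
grip_force: 30.0
```

Run:
```python
from h import *
s,R=st();print(s["wrist_torque"])
```

```text
t60.1 tcp [548.1  42.6  51.2] rack [ -52.  -104.    51.2] pitch 0.1 z_rack [ 0.002 -0.001 -1.   ] q [ 0.01  0.49 -0.21  1.98  0.15  0.69 -0.15] gap 21.8 grip 30 F [ 0.4 -4.  -1.8]
[-0.83969585 -0.10765847  0.03187506]
```

carry_out(steps=[[[0.2, 0, 0], [0, 0, 0], 1], [[0.4, 0, 0], [0, 0, 0], 1], [[0.4, 0, 0], [0, 0, 0], 1], [[0.4, 0, 0], [0, 0, 0], 1]])

```text
time_s: 60.47
tcp_pos: [548.1, 42.6, 51.2]
eef_rot: [2.056, 2.369, -0.004]
force: [2.3, -11.8, -1.6]
finger_gap: 0.251
grip_force: 30.0
```

Run:
```python
from h import *
s,R=st()
D=manip.camera_info("side");S=manip.camera_info("scene");im=cv2.cvtColor(cv2.imread("pics/last_side.png"),6)
g=cv2.cvtColor(manip.get_image("scene"),cv2.COLOR_BGR2GRAY)
# handle near end: sample along handle top in scene & side
for n,I in(("scene",S),("side",D)):
    g=cv2.cvtColor(manip.get_image(n),cv2.COLOR_BGR2GRAY).astype(np.float32)
    print(n,[(y,int(cv2.getRectSubPix(g,(1,1),tuple(map(float,proj(I,rk((-52,y,68))))))[0,0])) for y in range(-170,-80,4)])
```

```text
t60.5 tcp [548.1  42.6  51.2] rack [ -52.1 -104.    51.2] pitch 0.1 z_rack [ 0.001 -0.005 -1.   ] q [ 0.    0.49 -0.2   1.98  0.16  0.69 -0.16] gap 21.8 grip 30 F [  0.6 -12.1  -1.6]
scene [(-170, 71), (-166, 70), (-162, 68), (-158, 53), (-154, 45), (-150, 46), (-146, 46), (-142, 46), (-138, 46), (-134, 46), (-130, 47), (-126, 54), (-122, 60), (-118, 63), (-114, 62), (-110, 50), (-106, 38), (-102, 37), (-98, 37), (-94, 38), (-90, 39), (-86, 44), (-82, 47)]
side [(-170, 56), (-166, 50), (-162, 31), (-158, 29), (-154, 28), (-150, 30), (-146, 28), (-142, 27), (-138, 27), (-134, 29), (-130, 31), (-126, 47), (-122, 53), (-118, 53), (-114, 53), (-110, 52), (-106, 37), (-102, 27), (-98, 20), (-94, 19), (-90, 18), (-86, 19), (-82, 19)]
```

carry_out(steps=[[[-0.6, 0, 0], [0, 0, 0], 1], [[-0.6, 0, 0], [0, 0, 0], 0], [[-0.6, 0, 0], [0, 0, 0], 0], [[-0.6, 0, 0], [0, 0, 0], 0], [[-0.6, 0, 0], [0, 0, 0], 0], [[-0.6, 0, 0], [0, 0, 0], 0], [[-0.6, 0, -2], [0, 0, 0], 0], [[-0.6, 0, -5], [0, 0, 0], 0], [[-0.6, 0, -8], [0, 0, 0], 0], [[-0.6, 0, -12], [0, 0, 0], 0], [[-1, 2, -14], [0, 0, 0], -1], [[-3, 5, -14], [0, 0, 0], -1], [[-5, 9, -14], [0, 0, 0], -1], [[-6.3, 13.5, -14], [0, 0, 0], -1], [[-6.3, 13.5, -14], [0, 0, 0], -1], [[-6.3, 13.5, -14], [0, 0, 0], -1], [[-6.3, 13.5, -14], [0, 0, 0], -1], [[-6.3, 13.5, -14], [0, 0, 0], -1]])

```text
time_s: 62.12
tcp_pos: [688.4, 6.2, 191.1]
eef_rot: [-2.053, -2.377, -0.001]
force: [0.7, 0.5, 0.1]
finger_gap: 0.973
grip_force: 0.0
```

Run:
```python
from h import *
s,R=st();go(rk((83.5,-163,105)),down(YAW))
for n in("scene","side"):
    I=manip.camera_info(n);g=cv2.cvtColor(manip.get_image(n),cv2.COLOR_BGR2GRAY).astype(np.float32)
    print(n,[(y,int(cv2.getRectSubPix(g,(1,1),tuple(map(float,proj(I,rk((-52,y,68))))))[0,0])) for y in range(-170,-80,4)])
print("side",*[h for h in holes("side",(255,160,310,230))],sep="\n")
```

```text
t62.1 tcp [688.4   6.2 191.1] rack [  81.5 -160.2  191.1] pitch 0.0 z_rack [ 0.     0.001 -1.   ] q [ 0.07  0.52 -0.2   1.52  0.11  1.1  -0.01] gap 84.6 grip 0 F [0.8 0.3 0.1]
shift [-0.29, 0.2, 8.61] turn [0.0, -0.05, 0.12]
scene [(-170, 74), (-166, 73), (-162, 62), (-158, 49), (-154, 54), (-150, 66), (-146, 69), (-142, 69), (-138, 68), (-134, 68), (-130, 68), (-126, 69), (-122, 68), (-118, 68), (-114, 68), (-110, 67), (-106, 63), (-102, 52), (-98, 47), (-94, 49), (-90, 62), (-86, 62), (-82, 45)]
side [(-170, 55), (-166, 33), (-162, 29), (-158, 30), (-154, 39), (-150, 53), (-146, 53), (-142, 52), (-138, 52), (-134, 53), (-130, 53), (-126, 53), (-122, 52), (-118, 52), (-114, 52), (-110, 52), (-106, 43), (-102, 29), (-98, 29), (-94, 31), (-90, 45), (-86, 47), (-82, 44)]
side
([302.8, 161.9], 61, [10, 9], 29)
([278.9, 184.3], 148, [13, 15], 72)
([306.3, 196.6], 143, [17, 12], 67)
([294.2, 203.6], 137, [16, 20], 38)
([269.3, 215.7], 435, [53, 58], 42)
([290.7, 211.1], 108, [11, 13], 58)
([262.3, 221.9], 466, [59, 52], 48)
([264.0, 217.1], 143, [13, 15], 65)
([262.9, 228.1], 256, [25, 20], 52)
```

Run:
```python
from h import *
go(rk((-52,-174,191)),down(YAW));go(rk((-52,-174,52)),down(YAW))
```

```text
shift [-1.31, -13.39, 0.07] turn [0.08, -0.02, 0.1]
shift [-1.32, -13.41, 13.97] turn [0.08, -0.02, 0.1]
```

carry_out(steps=[[[-0.5, -3, 0], [0, 0, 0], 1], [[-1, -7, 0], [0, 0, 0], 1], [[-1.3, -11, 0], [0, 0, 0], 1], [[-1.3, -13.4, 0], [0, 0, 0], 1], [[-1.3, -13.4, 0], [0, 0, 0], 1], [[-1.3, -13.4, 0], [0, 0, 0], 1], [[-1.3, -13.4, 0], [0, 0, 0], 1], [[-1.3, -13.4, 2], [0, 0, 0], 1], [[-1.3, -13.4, 4], [0, 0, 0], 1], [[-1.3, -13.4, 6], [0, 0, 0], 1], [[-1.3, -13.4, 8], [0, 0, 0], 1], [[-1.3, -13.4, 10], [0, 0, 0], 1], [[-1.3, -13.4, 12], [0, 0, 0], 1], [[-1.3, -13.4, 13.9], [0, 0, 0], 1], [[-1.3, -13.4, 13.9], [0, 0, 0], 1], [[-1.3, -13.4, 13.9], [0, 0, 0], 1]])

```text
time_s: 63.6
tcp_pos: [559.6, -26.4, 51.4]
eef_rot: [-2.054, -2.376, -0.001]
force: [0.2, -0.2, -0.4]
finger_gap: 0.008
grip_force: 0.0
```

carry_out(steps=[[[0.3, 0, 0], [0, 0, 0], 1], [[0.6, 0, 0], [0, 0, 0], 1], [[0.9, 0, 0], [0, 0, 0], 1], [[1.1, 0, 0], [0, 0, 0], 1], [[1.3, 0, 0], [0, 0, 0], 1], [[1.5, 0, 0], [0, 0, 0], 1], [[1.5, 0, 0], [0, 0, 0], 1], [[1.5, 0, 0], [0, 0, 0], 1]])

```text
time_s: 64.27
tcp_pos: [558.5, -15.4, 53.4]
eef_rot: [2.054, 2.37, 0.001]
force: [1.3, -7.0, 3.5]
finger_gap: 0.008
grip_force: 3.7
```

Run:
```python
from h import *
s,R=st()
```

```text
t64.3 tcp [558.5 -15.4  53.4] rack [ -50.1 -162.9   53.4] pitch 0.2 z_rack [ 0.004 -0.004 -1.   ] q [ 0.1   0.49 -0.19  1.96  0.14  0.7  -0.04] gap 0.7 grip 4 F [ 0.3 -7.2  3.5]
```

carry_out(steps=[[[0.2, 0, 0.1], [0, 0, 0], 1], [[0.4, 0, 0.2], [0, 0, 0], 1], [[0.5, 0, 0.2], [0, 0, 0], 1], [[0.5, 0, 0.2], [0, 0, 0], 1], [[0.5, 0, 0.2], [0, 0, 0], 1]])

```text
time_s: 64.68
tcp_pos: [558.8, -15.3, 52.5]
eef_rot: [2.054, 2.363, -0.004]
force: [0.6, -15.7, 10.3]
finger_gap: 0.003
grip_force: 7.9
```

Run:
```python
from h import *
s,R=st()
```

```text
t64.7 tcp [558.8 -15.3  52.5] rack [ -49.8 -162.9   52.5] pitch 0.3 z_rack [ 0.005 -0.009 -1.   ] q [ 0.09  0.49 -0.18  1.96  0.15  0.7  -0.05] gap 0.3 grip 8 F [ -1.7 -15.6  10.3]
```

carry_out(steps=[[[-1, 0, -0.2], [0, 0, 0], 1], [[-3, 0, -0.2], [0, 0, 0], 1], [[-3, 0, -3], [0, 0, 0], 1], [[-3, 0, -7], [0, 0, 0], -1], [[-3, 0, -11], [0, 0, 0], -1], [[-3, 1, -14], [0, 0, 0], -1], [[-2, 5, -14], [0, 0, 0], -1], [[-1, 9, -14], [0, 0, 0], -1], [[-0.9, 13.3, -14], [0, 0, 0], -1], [[-0.9, 13.3, -14], [0, 0, 0], -1], [[-0.9, 13.3, -14], [0, 0, 0], -1], [[-0.9, 13.3, -14], [0, 0, 0], -1], [[-0.9, 13.3, -14], [0, 0, 0], -1], [[-0.9, 13.3, -14], [0, 0, 0], -1]])

```text
time_s: 65.85
tcp_pos: [688.0, 2.5, 190.8]
eef_rot: [2.055, 2.375, 0.001]
force: [-0.7, -0.3, -0.0]
finger_gap: 0.757
grip_force: 0.0
```

Run:
```python
from h import *
s,R=st();go(rk((83.5,-163.3,105)),down(YAW))
for n in("scene","side"):
    I=manip.camera_info(n);g=cv2.cvtColor(manip.get_image(n),cv2.COLOR_BGR2GRAY).astype(np.float32)
    print(n,[(y,int(cv2.getRectSubPix(g,(1,1),tuple(map(float,proj(I,rk((-52,y,68))))))[0,0])) for y in range(-166,-142,2)])
```

```text
t65.8 tcp [688.    2.5 190.8] rack [  80.6 -163.8  190.8] pitch 0.1 z_rack [ 0.001  0.    -1.   ] q [ 0.08  0.52 -0.21  1.53  0.12  1.1  -0.01] gap 65.8 grip 0 F [-0.7 -0.2 -0. ]
shift [0.05, 0.28, 8.58] turn [0.07, -0.0, 0.0]
scene [(-166, 73), (-164, 72), (-162, 68), (-160, 60), (-158, 53), (-156, 49), (-154, 49), (-152, 53), (-150, 60), (-148, 66), (-146, 69), (-144, 69)]
side [(-166, 43), (-164, 37), (-162, 32), (-160, 30), (-158, 29), (-156, 29), (-154, 31), (-152, 40), (-150, 52), (-148, 54), (-146, 53), (-144, 53)]
```

carry_out(steps=[[[0, 0.3, 3], [0, 0, 0], 0], [[0, 0.3, 6], [0, 0, 0], 0], [[0, 0.3, 8], [0, 0, 0], 0], [[0, 0.3, 8.5], [0, 0, 0], 0], [[0, 0.3, 8.5], [0, 0, 0], 1], [[0, 0.3, 8.5], [0, 0, 0], 1], [[0, 0.3, 8.5], [0, 0, 0], 1], [[0, 0.3, 8.5], [0, 0, 0], 1], [[0, 0.3, 8.5], [0, 0, 0], 1], [[0, 0.3, 8.5], [0, 0, 0], 1], [[0, 0.3, 8.5], [0, 0, 0], 1], [[0, 0.3, 8.5], [0, 0, 0], 1]])

```text
time_s: 66.95
tcp_pos: [691.7, 3.2, 106.3]
eef_rot: [2.055, 2.376, 0.0]
force: [-4.2, -0.1, 7.1]
finger_gap: 0.246
grip_force: 30.0
```

carry_out(steps=[[[0, 0, -0.7], [0, 0, 0], 1], [[0, 0, -1.5], [0, 0, 0], 1], [[0, 0, -2.4], [0, 0, 0], 1], [[0, 0, -2.6], [0, 0, 0], 1], [[0, 0, -2.6], [0, 0, 0], 1]])

```text
time_s: 67.37
tcp_pos: [691.7, 3.3, 132.1]
eef_rot: [2.055, 2.376, 0.001]
force: [-3.0, -1.5, -2.3]
finger_gap: 0.246
grip_force: 30.0
```

Run:
```python
from h import *
s,R=st()
```

```text
t67.4 tcp [691.7   3.3 132.1] rack [  84.4 -163.5  132.1] pitch 0.0 z_rack [ 0.001  0.    -1.   ] q [ 0.07  0.58 -0.2   1.57  0.13  1.   -0.03] gap 21.4 grip 30 F [-3.2 -1.  -2.3]
```

carry_out(steps=[[[0, -1, 0], [0, 0, 0], 1], [[0, -2.5, 0], [0, 0, 0], 1], [[0, -4, 0], [0, 0, 0], 1], [[0, -5.5, 0], [0, 0, 0], 1], [[0, -6.7, 0], [0, 0, 0], 1], [[0, -7.1, 0], [0, 0, 0], 1], [[0, -7.1, 0], [0, 0, 0], 1], [[0, -7.1, 0.6], [0, 0, 0], 1], [[0, -7.1, 1.2], [0, 0, 0], 1], [[0, -7.1, 1.8], [0, 0, 0], 1], [[0, -7.1, 2.4], [0, 0, 0], 1], [[0, -7.1, 2.7], [0, 0, 0], 1], [[0, -7.1, 2.7], [0, 0, 0], 1]])

```text
time_s: 68.45
tcp_pos: [623.0, -6.6, 106.0]
eef_rot: [2.054, 2.375, 0.003]
force: [-2.4, -0.0, 10.8]
finger_gap: 0.242
grip_force: 30.0
```

Run:
```python
from h import *
s,R=st()
```

```text
t68.5 tcp [623.   -6.6 106. ] rack [  15.  -163.5  106. ] pitch 0.2 z_rack [ 0.003 -0.    -1.   ] q [ 0.1   0.51 -0.21  1.77  0.13  0.87 -0.03] gap 21.1 grip 30 F [-2.4  0.3 10.8]
```

carry_out(steps=[[[0, 0, -0.1], [0, 0, 0], 0], [[0, 0, -0.1], [0, 0, 0], 0], [[0, 0, -0.1], [0, 0, 0], 0], [[0, 0, -0.1], [0, 0, 0], 0], [[0, 0, -0.1], [0, 0, 0], 0], [[0, 0, -2], [0, 0, 0], 0], [[0, 0, -5], [0, 0, 0], 0], [[0, 0, -9], [0, 0, 0], 0], [[-3, 0, -13], [0, 0, 0], 0], [[-7, -2, -15], [0, 0, 0], 0], [[-11, -4, -15], [0, 0, 0], 0], [[-15, -6, -15], [0, 0, 0], 0], [[-19, -8, -15], [0, 0, 0], 0], [[-22, -8, -15], [0, 0, 0], 0], [[-22, -8, -15], [0, 0, 0], 0], [[-22, -8, -15], [0, 0, 0], 0], [[-22, -8, -15], [0, 0, 0], 0]])

```text
time_s: 69.87
tcp_pos: [574.1, -236.0, 253.6]
eef_rot: [-2.056, -2.375, -0.003]
force: [1.0, 0.1, -0.5]
finger_gap: 0.502
grip_force: 0.0
```

Run:
```python
from h import *
s,R=st()
im={n:manip.get_image(n) for n in("scene","side")}
# knob: dark blob in both views, triangulate
obs=[]
for n,b in(("scene",(325,215,375,265)),("side",(305,195,345,235))):
    g=cv2.cvtColor(im[n],6)[b[1]:b[3],b[0]:b[2]];m=(g<32).astype(np.uint8)
    k,l,t,c=cv2.connectedComponentsWithStats(m);j=1+t[1:,4].argmax();p=c[j]+b[:2];print(n,p,t[j]);obs.append((manip.camera_info(n),p))
    print("expected shut",proj(obs[-1][0],rk((13,-163,124))),"lifted",proj(obs[-1][0],rk((13,-163,142))))
X,e=tri(obs);print("knob rack",RR.inv().apply(X-RT),e)
# handle end and plates
for n in im:
    I=manip.camera_info(n);g=cv2.cvtColor(im[n],6).astype(np.float32)
    print(n,[(y,int(cv2.getRectSubPix(g,(1,1),tuple(map(float,proj(I,rk((-52,y,68))))))[0,0])) for y in range(-160,-86,4)])
print(*holes("side",(255,160,300,222)),sep="\n")
g=cv2.cvtColor(im["side"],6).astype(np.float32);I=manip.camera_info("side")
u=np.array([.53,0,.848]);n_=np.array([-.848,0,.53])
for y in(-24,0,24): # brightness across the plate tops along x
    print(y,[int(cv2.getRectSubPix(g,(1,1),tuple(map(float,proj(I,rk((x,y,122))))))[0,0]) for x in range(0,76,3)])
```

```text
t69.9 tcp [ 574.1 -236.   253.6] rack [ -66.3 -383.5  253.6] pitch 0.1 z_rack [ 0.001  0.001 -1.   ] q [ 0.43  0.36 -0.14  1.63  0.05  1.16  0.42] gap 43.7 grip 0 F [ 1.  -0.  -0.5]Traceback (most recent call last):
  File "<stdin>", line 8, in <module>
ValueError: attempt to get argmax of an empty sequence
```

Run:
```python
from h import *
im={n:manip.get_image(n) for n in("scene","side")}
obs=[]
for n,b in(("scene",(330,215,362,255)),("side",(308,198,340,228))):
    g=cv2.cvtColor(im[n],6)[b[1]:b[3],b[0]:b[2]];m=(g<g.min()+14).astype(np.uint8)
    k,l,t,c=cv2.connectedComponentsWithStats(m);j=1+t[1:,4].argmax();p=c[j]+b[:2];obs.append((manip.camera_info(n),p))
    print(n,g.min(),np.round(p,1),t[j],"shut",np.round(proj(obs[-1][0],rk((13,-163,124))),1),"18 up",np.round(proj(obs[-1][0],rk((13,-163,142))),1))
X,e=tri(obs);print("knob rack",RR.inv().apply(X-RT),e)
samp=lambda n,X:int(cv2.getRectSubPix(cv2.cvtColor(im[n],6).astype(np.float32),(1,1),tuple(map(float,proj(manip.camera_info(n),rk(X)))))[0,0])
for n in im: print(n,[(y,samp(n,(-52,y,68))) for y in range(-160,-86,6)])
print(*holes("side",(255,160,300,222)),sep="\n")
for f,l in((-6,31),(-21,31.5),(-36,32),(-50,32)):
    a=np.radians(l);u=np.array([np.sin(a),0,np.cos(a)]);n_=np.array([-np.cos(a),0,np.sin(a)])
    for t in(6,):
        print(f,"side",[(y,samp("side",np.array([f,y,10])+130*u+t*n_)) for y in range(-56,49,6)])
        print(f,"scene",[(y,samp("scene",np.array([f,y,10])+130*u+t*n_)) for y in range(-56,49,6)])
```

```text
scene 35 [344.9 233.3] [ 11   1   9  29 155] shut [344.6 235.6] 18 up [345.  231.3]
side 14 [336.2 210.8] [ 22   0  10  30 186] shut [321.2 214.4] 18 up [321.1 209.4]
knob rack [  29.41665746 -188.48080837  159.20029923] [np.float64(11.49864003308223), np.float64(11.498640033082193)]
scene [(-160, 110), (-154, 62), (-148, 64), (-142, 66), (-136, 67), (-130, 67), (-124, 66), (-118, 67), (-112, 65), (-106, 61), (-100, 48), (-94, 48), (-88, 57)]
side [(-160, 127), (-154, 39), (-148, 57), (-142, 56), (-136, 56), (-130, 57), (-124, 57), (-118, 56), (-112, 56), (-106, 46), (-100, 31), (-94, 30), (-88, 46)]
([279.0, 184.3], 156, [13, 15], 77)
([294.3, 203.6], 159, [16, 20], 42)
([269.1, 215.3], 453, [54, 57], 42)
([290.7, 211.1], 112, [11, 13], 63)
([257.4, 219.0], 319, [32, 27], 73)
([264.1, 217.0], 114, [11, 13], 60)
-6 side [(-56, 72), (-50, 71), (-44, 72), (-38, 77), (-32, 151), (-26, 151), (-20, 156), (-14, 152), (-8, 161), (-2, 149), (4, 147), (10, 155), (16, 154), (22, 112), (28, 104), (34, 130), (40, 139), (46, 124)]
-6 scene [(-56, 72), (-50, 78), (-44, 82), (-38, 81), (-32, 116), 
[... 684 characters left out ...]
53), (10, 151), (16, 150), (22, 158), (28, 105), (34, 99), (40, 61), (46, 53)]
-36 scene [(-56, 80), (-50, 81), (-44, 82), (-38, 81), (-32, 83), (-26, 141), (-20, 154), (-14, 153), (-8, 153), (-2, 157), (4, 156), (10, 158), (16, 157), (22, 156), (28, 121), (34, 64), (40, 63), (46, 63)]
-50 side [(-56, 79), (-50, 77), (-44, 78), (-38, 75), (-32, 118), (-26, 157), (-20, 153), (-14, 153), (-8, 148), (-2, 153), (4, 153), (10, 150), (16, 151), (22, 118), (28, 59), (34, 50), (40, 49), (46, 50)]
-50 scene [(-56, 81), (-50, 82), (-44, 82), (-38, 81), (-32, 91), (-26, 152), (-20, 155), (-14, 153), (-8, 154), (-2, 156), (4, 157), (10, 158), (16, 157), (22, 153), (28, 96), (34, 62), (40, 62), (46, 63)]
```

Run:
```python
from h import *
im={n:cv2.cvtColor(manip.get_image(n),6).astype(np.float32) for n in("scene","side")}
for n in im:
    I=manip.camera_info(n)
    for x in(11,14,17): print(n,x,[(z,int(cv2.getRectSubPix(im[n],(1,1),tuple(map(float,proj(I,rk((x,-163,z))))))[0,0])) for z in range(92,180,4)])
```

```text
scene 11 [(92, 37), (96, 36), (100, 37), (104, 37), (108, 37), (112, 37), (116, 37), (120, 36), (124, 38), (128, 39), (132, 40), (136, 41), (140, 42), (144, 41), (148, 42), (152, 43), (156, 48), (160, 49), (164, 47), (168, 48), (172, 49), (176, 50)]
scene 14 [(92, 38), (96, 36), (100, 37), (104, 37), (108, 37), (112, 37), (116, 37), (120, 37), (124, 37), (128, 38), (132, 40), (136, 41), (140, 41), (144, 41), (148, 41), (152, 41), (156, 44), (160, 52), (164, 54), (168, 51), (172, 47), (176, 47)]
scene 17 [(92, 44), (96, 38), (100, 36), (104, 36), (108, 37), (112, 37), (116, 37), (120, 37), (124, 37), (128, 38), (132, 38), (136, 40), (140, 41), (144, 41), (148, 42), (152, 42), (156, 43), (160, 48), (164, 56), (168, 58), (172, 55), (176, 49)]
side 11 [(92, 36), (96, 29), (100, 21), (104, 18), (108, 18), (112, 19), (116, 18), (120, 18), (124, 18), (128, 19), (132, 19), (136, 23), (140, 27), (144, 27), (148, 28), (152, 29), (156, 36), (160, 54), (164, 53), (168, 53), (172, 53), (176, 53)]
side 14 [(92, 31), (96, 22), (100, 17), (104, 18), (108, 19), (112, 19), (116, 18), (120, 19), (124, 19), (128, 19), (132, 18), (136, 27), (140, 27), (144, 27), (148, 27), (152, 30), (156, 56), (160, 64), (164, 64), (168, 64), (172, 66), (176, 66)]
side 17 [(92, 23), (96, 18), (100, 17), (104, 19), (108, 19), (112, 18), (116, 18), (120, 19), (124, 19), (128, 18), (132, 23), (136, 26), (140, 26), (144, 26), (148, 26), (152, 38), (156, 69), (160, 70), (164, 70), (168, 71), (172, 71), (176, 69)]
```

```bash
python3 -c "
from rig import manip
print(manip.hand_in())"
```

```text
the job is handed in; nothing more can be done
None
```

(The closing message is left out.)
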